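Send the sample tubs up to the reader

ROBOT

A 7-joint arm with a two-finger parallel gripper is mounted at the origin on the work surface. World frame = base frame: x ahead of the robot, y to its left, z up, the work surface at z = 0. Lengths are in m, angles in rad, forces in N, time in s.
With the tool pointing down it reaches from about 0.4 to 0.85 m from the base axis. Payload 4.5 kg.
Tool frame: the origin (TCP) lies on the centre line of the jaws, within the pads' length; the fingertips stand ahead of it and the grasp point (between the pads) lies 6 mm ahead of it (arm.tcp_to_tips is the z of the fingertips in the tool frame, in m); z points along the fingers, x is the direction in which the jaws open and shut, and the axes are right-handed (so a half turn about z gives the same grasp; the last joint's range is limited). The gripper opens to 88 mm and grips with 3 to 60 N. Pads are 18 mm wide; open, the fingers measure 123 mm over their backs; the gripper's body (75 mm by 187 mm) begins 45 mm behind the grasp point.
Start: joints at [1.277, 0.689, -0.195, 1.565, 0.157, 0.902, -0.215], TCP at [0.201, -0.592, 0.232] pointing down, gripper open.
Joint ranges: [-3.01, 3.01], [-0.46, 2.08], [-1.47, 1.51], [0.13, 2.56], [-1, 4.14], [0.04, 2.09], [-2.66, 2.66]. Speed limits (rad/s): [2.57, 2.57, 3.14, 3.14, 3.14, 3.14, 3.14].

INTERFACE

Orientations are given as a 3x3 rotation matrix whose columns are the frame's x, y, z axes.
In Python, from station import arm gives the robot as it stands. The module is installed in compiled form; this text tells all that it offers.
- The arm moves only by the tool drive_tool, never from a script. Its argument "series" is one flat list of numbers, 6 for each row, row after row: the shift along the world's x, y, z each as a share of 100 mm, from -1 to 1, then the turn, a rotation vector about the world's x, y, z each as a share of 360 degrees, from -1 to 1. A call has 1 to 12 rows; each row is the pose to reach, as a shift and turn from the pose commanded when the call began, turning the shorter way round; what a row does not reach only later rows make up. A row lasts 1/12 s, in which the tool goes at most 41.7 mm and 7.16 degrees, less where a joint would pass 70% of its speed; a pose out of reach is approached as far as the arm can. A call with a number of a shift or a turn outside -1 to 1 is refused whole. A call with a gripper value outside its range is refused whole. "gripper" is the finger opening in mm, from 0 to 88.1, set as the call begins (left out, the last holds). The fingers move at their own pace and stop on an object; the grip force is fixed at half the most. Time passes only in rows, so rows that repeat a pose let the fingers close. It gives the time, the measured TCP pose, the force and the opening at its end, in the units of the state.
- arm.get_state(): the state, without advancing time (a new reading comes with each control period).
- arm.capture(name): name is "scene" or "top" or "wrist"; returns a dict with "color" (400x640x3 uint8, blue, green, red), "camera_matrix" (3x3 intrinsics, pixels), "cam_to_world" (4x4, takes a point from camera to world coordinates); the wrist camera has in their place "T_tool_cam" (4x4, takes a point from camera to tool coordinates, whose origin is the TCP and whose axes are the tool frame's). Camera axes: x right, y up, looking along -z (the intrinsics and any distortion apply to the point x, -y, -z); pixel columns grow to the right and rows downward; lengths in m; the calibration is good to about 2 mm. A picture is of the moment at which its call begins: read the wrist's pose just before it. There is no depth.
- arm.finish_job(): hands the job in, once; it reports no verdict.
Trained networks look in a picture, given as the dict that the camera call returned (one of the last four; its "shot" number tells which), for a name from the list of things; names that differ only in an ending like _2 or _b are one class to them, and where a whole thing is asked for, a point or a joint stands for the part that bears it (a point fixed in the world has none). Each returns a list of dicts, best first, with "confidence" (0 to 1); they miss things now and then, are a little off and sometimes report something else, mostly with a low value. They report only what shows in the picture. A call takes as long as a camera call. They do not tell look-alikes from the thing itself.
- arm.silhouettes(label, picture): "pixels" (400x640 bool, what is visible of it) and "bbox" ([centre column, centre row, width, height] in pixels, round what is visible of it).
The state is a dict: "time_s": time; "q": joint angles; "joint_vel": joint speeds; "effort": joint torques, N m; "tool_pos": TCP position; "tcp_rot": TCP orientation; "contact_force": force on the tool from outside, world axes, zero at the start; "ft_torque": the same for the moment, N m; "opening": finger opening in m.
Only numpy, scipy, OpenCV 4.12 (cv2) and the standard library are available. Lean on these libraries where they do the work, as an engineer would, in place of code of your own. Each camera call takes 0.05 s, during which the arm holds its last target.

TASK

Swing the barrier arm of the infeed ramp up and over so that it stays open on its own, stand every sample tub from the table upright in the carrier tray at the foot of the ramp, and press each tub's lid fully home. Then push the loaded tray up the ramp, without lifting it off the track, and leave it resting against the top stop with the tubs still standing in it. Leave the wrapped parcels and the tape roll where they are.

Things in the scene. Friction and masses are not known exactly. Their poses are not given: they have to be found in the camera images.
- ramp: Fixed aluminium track on the table; origin on the table under its middle, +y uphill, z up. Flat deck 12 mm high from y -310 to -20 mm, then a 7 degree slope up to a dark stop plate 60 mm tall with a grey reader box (150 mm tall) behind. Side rails 18 mm tall, inner faces at x +-46, outer at +-54 mm. Grey hinge post 72 mm tall at x 62 to 82, y 9 to 59 mm. Friction keeps the tray from sliding back
- ramp_stop (a point): Centre of the foot of the stop plate's face, where it meets the slope's surface (290 mm up the slope, 47 mm above the table); axes as the ramp's: +y uphill
- gate (a joint): Steel barrier arm across the track just past the foot of the slope: flat bar 12 mm thick (along the track), 28 mm tall, 0.15 kg, 175 mm from its hinge (ramp's +x side) to its free end beyond the -x rail. 0 = down, level, blocking; grows as the free end is lifted; 1.57 upright; 1.95 leaning back on its end stop. No spring: it falls back if let go below 1.57, falls open beyond
- gate_grip (a point): Point in the middle of the barrier arm 160 mm from the hinge axis, near its free end, which overhangs the -x rail by 49 mm (52 mm above the table when down, the bar's underside 38 mm); moves with the arm. Can be pinched across the 12 mm thickness from above
- gate_hinge (a point): Point on the barrier arm's hinge axis (horizontal, along the ramp's y), 52 mm above the table
- tray: Black open carrier tray, loose, 0.35 kg, on the flat deck between the rails. 84 mm wide (x), 252 mm long (y, +y end leads uphill). Origin at the centre of its underside. Floor 4 mm thick; side walls 4 mm thick, 18 mm above the underside; full-width end plates 4 mm thick, 50 mm above the underside. Inside 76 x 244 mm: room for four tubs in a row along y
- tray_front (a point): Bottom edge of the outer face of the tray's uphill end plate, at mid width (126 mm along +y from the tray's origin)
- tray_rear (a point): Middle of the outer face of the tray's downhill end plate, 35 mm above the underside: where to push
- tub1_mid (a point): Sample tub 1: grey round tub, 54 mm across, straight side 46 mm tall, 0.15 kg (varies), upright on the table with a white lid 52 mm across on top; may be absent. This point is on its axis 25 mm above its underside; z up its axis
- tub1_lid (a joint): How far the lid of tub 1 is pressed in: 0 = standing 6 mm proud (lid top 56 mm above the tub's underside), 0.006 = fully home on the rim (lid top 50 mm). Moves with stiff friction of about 5 N, does not spring back; absent with its tub
- tub2_mid (a point): Sample tub 2: grey round tub, 54 mm across, straight side 46 mm tall, 0.15 kg (varies), upright on the table with a white lid 52 mm across on top; may be absent. This point is on its axis 25 mm above its underside; z up its axis
- tub2_lid (a joint): How far the lid of tub 2 is pressed in: 0 = standing 6 mm proud (lid top 56 mm above the tub's underside), 0.006 = fully home on the rim (lid top 50 mm). Moves with stiff friction of about 5 N, does not spring back; absent with its tub
- tub3_mid (a point): Sample tub 3: grey round tub, 54 mm across, straight side 46 mm tall, 0.15 kg (varies), upright on the table with a white lid 52 mm across on top; may be absent. This point is on its axis 25 mm above its underside; z up its axis
- tub3_lid (a joint): How far the lid of tub 3 is pressed in: 0 = standing 6 mm proud (lid top 56 mm above the tub's underside), 0.006 = fully home on the rim (lid top 50 mm). Moves with stiff friction of about 5 N, does not spring back; absent with its tub
- tub4_mid (a point): Sample tub 4: grey round tub, 54 mm across, straight side 46 mm tall, 0.15 kg (varies), upright on the table with a white lid 52 mm across on top; may be absent. This point is on its axis 25 mm above its underside; z up its axis
- tub4_lid (a joint): How far the lid of tub 4 is pressed in: 0 = standing 6 mm proud (lid top 56 mm above the tub's underside), 0.006 = fully home on the rim (lid top 50 mm). Moves with stiff friction of about 5 N, does not spring back; absent with its tub
- parcel_a: Bystander: round tape-wrapped grey parcel, 120 mm across, 45 mm tall, 0.9 kg; origin at its underside
- parcel_b: Bystander: round tape-wrapped grey parcel, 110 mm across, 50 mm tall, 0.9 kg; origin at its underside
- tape_roll: Bystander: roll of packing tape lying flat, 100 mm across, 48 mm tall; origin at its underside
Things that resemble listed ones, but are neither listed nor needed, are in the scene too. What is shaped like the part that bears tub3_mid but red or turquoise is not meant.

How it is judged:
By the outcome, as a careful person would: the job done as asked, in the order asked, and still so for the second after the job is handed in, with the robot touching nothing.
Of tub1, tub2, tub3, tub4 only 3 to 4 are there at a start; the rules pass over those that are not, and their reading is None.
At some moment in a run one of tub1, tub2, tub3, tub4 may be knocked a few centimetres aside while the robot is not near it.
It also fails if it takes over 200 s, if anything falls off the work surface, if the arm or the gripper's body presses on something with over 40 N, if the wrist force passes 120 N, or if a joint passes its speed limit or range.

## Working session

There is one attempt and no reset: what is moved stays moved. The work goes in short steps, Python scripts to look and compute and a tool call to move; the robot and the scene stay as the last step left them, time stands still between calls to the robot, and variables do not carry over. Pictures are saved under pics/ and viewed, and the job is handed in when it is done.

Besides the shell and the picture viewer there is one more tool, called after "Request:" as name(argument=value, ...) on one line, values as JSON. drive_tool: Moves the arm, as the interface text tells. Shift numbers are shares of 100 mm and turn numbers shares of 360 degrees, none past 1 either way. Its arguments: {"type":"object","properties":{"series":{"type":"array","items":{"type":"number"}},"gripper":{"type":"number"}},"required":["series"]}

```bash
mkdir -p pics; ls
python3 - <<'E'
from station import arm
import cv2
s=arm.get_state();print(s, arm.tcp_to_tips)
for n in ["scene","top","wrist"]:
    p=arm.capture(n);cv2.imwrite(f"pics/{n}0.png",p["color"]);print(n,[ (k,v) for k,v in p.items() if k!="color"])
E
```

```text
pics
{'time_s': 0.0, 'q': array([ 1.27681168,  0.68996934, -0.19453039,  1.56632714,  0.15726464,
        0.90250164, -0.21508773]), 'joint_vel': array([ 0.00023487,  0.00016725, -0.00079654, -0.00043041,  0.00015562,
       -0.00041087, -0.00044985]), 'effort': array([ 6.64251093e-04, -5.27562046e+01, -1.26681548e+00, -1.53429759e+01,
       -5.26033295e-02,  6.56419405e-03,  1.79194612e-04]), 'tool_pos': array([ 0.20097987, -0.59112883,  0.23112409]), 'tcp_rot': array([[ 3.22026591e-01, -9.46730384e-01, -6.74764895e-04],
       [-9.46728885e-01, -3.22027284e-01,  1.68717544e-03],
       [-1.81459296e-03,  9.55040595e-05, -9.99998349e-01]]), 'contact_force': array([-0.48638173,  0.43538388, -0.50038883]), 'ft_torque': array([ 0.00403988, -0.02087739,  0.02515135]), 'opening': 0.08807291901750086} 0.025
scene [('camera_matrix', array([[489.88366381,   0.        , 311.3692702 ],
       [  0.        , 489.88366381, 201.6128947 ],
       [  0.        ,   0.        ,   1.        ]])), ('cam_to_world', array([[-0.53239453, -0.69986769,  0.47617358,  1.26884493],
       [ 0.84640938, -0.44
[... 480 characters left out ...]
01743694],
       [-0.01823999,  0.1377457 ,  0.99029966,  1.13981771],
       [ 0.        ,  0.        ,  0.        ,  1.        ]])), ('shot', 2)]
wrist [('camera_matrix', array([[318.16007017,   0.        , 324.19979571],
       [  0.        , 318.16007017, 193.3467161 ],
       [  0.        ,   0.        ,   1.        ]])), ('T_tool_cam', array([[ 9.99999752e-01, -7.82460359e-05,  6.99385736e-04,
        -1.59169471e-04],
       [ 1.23136715e-04, -9.59014523e-01, -2.83356893e-01,
        -7.39283424e-02],
       [ 6.92892632e-04,  2.83356909e-01, -9.59014276e-01,
        -1.51361022e-01],
       [ 0.00000000e+00,  0.00000000e+00,  0.00000000e+00,
         1.00000000e+00]])), ('shot', 3)]
```

View pics/scene0.png

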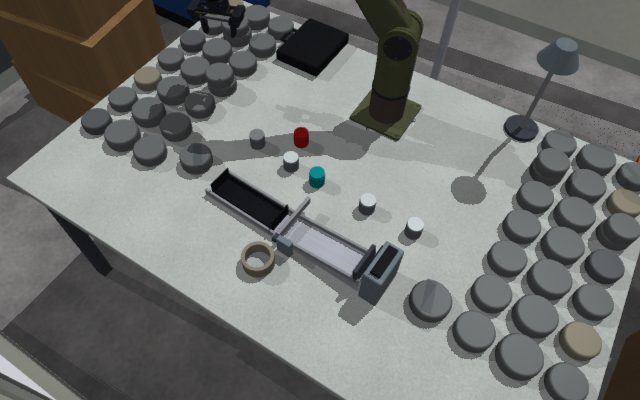

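View pics/top0.png

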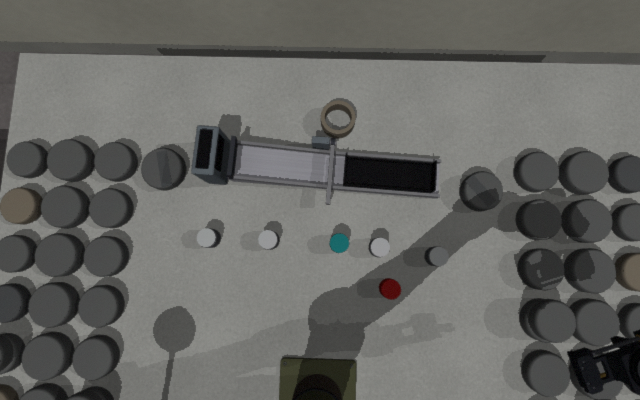

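View pics/wrist0.png

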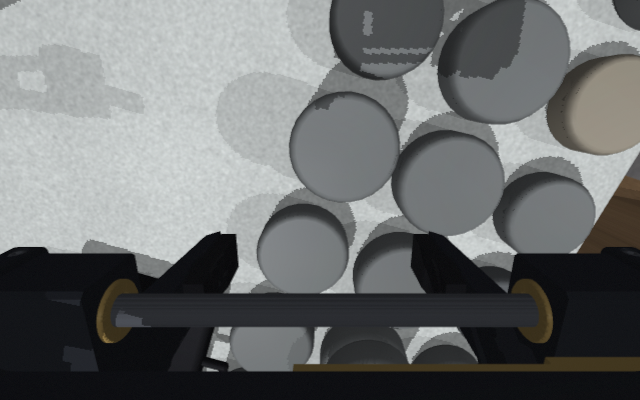

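```bash
cat > h.py <<'E'
from station import arm
import numpy as np, cv2
def cam(p,st=None):
    K=p["camera_matrix"]
    if "cam_to_world" in p: T=p["cam_to_world"]
    else:
        Tt=np.eye(4);Tt[:3,:3]=st["tcp_rot"];Tt[:3,3]=st["tool_pos"];T=Tt@p["T_tool_cam"]
    return K,T
def ray(p,u,v,z,st=None):
    K,T=cam(p,st);d=T[:3,:3]@np.array([(u-K[0,2])/K[0,0],-(v-K[1,2])/K[1,1],-1.]);o=T[:3,3]
    return o+d*(z-o[2])/d[2]
def proj(p,P,st=None):
    K,T=cam(p,st);P=np.atleast_2d(P);c=(P-T[:3,3])@T[:3,:3]
    return np.c_[K[0,0]*c[:,0]/-c[:,2]+K[0,2],K[1,1]*-c[:,1]/-c[:,2]+K[1,2]]
def shot(n,name=None,crop=None,s=1):
    st=arm.get_state();p=arm.capture(n)
    if name:
        im=p["color"]
        if crop: im=im[crop[1]:crop[3],crop[0]:crop[2]]
        cv2.imwrite(f"pics/{name}.png",cv2.resize(im,None,fx=s,fy=s,interpolation=cv2.INTER_CUBIC))
    return st,p
E
python3 - <<'E'
from h import *
st,t=shot("top","top1",(180,100,460,300),2.8)
st,s=shot("scene","scene1",(200,110,440,290),3.2)
for n,p in(("top",t),("scene",s)):
  for l in["tub1_mid","tray","gate","ramp","tape_roll","parcel_a","gate_hinge"]:
    for d in arm.silhouettes(l,p)[:8]:
        b=d["bbox"];m=d["pixels"];print(n,l,round(d["confidence"],2),np.round(b,1),m.sum(),p["color"][m].mean(0).round(),ray(p,b[0],b[1],0.03).round(3))
E
```

```text
top tub1_mid 0.65 [389.6 175.7  91.9  37.3] 2724 [16. 14. 15.] [ 0.608 -0.186  0.03 ]
top tub1_mid 0.35 [208.8 239.4  22.9  20.9] 366 [122. 122. 120.] [0.415 0.315 0.03 ]
top tub1_mid 0.26 [206.2 237.9  17.9  18.9] 284 [146. 146. 144.] [0.419 0.322 0.03 ]
top tray 0.56 [391.4 174.6  96.5  40.6] 2923 [18. 17. 17.] [ 0.611 -0.191  0.03 ]
top gate 0.56 [329.2 171.8  12.9  65. ] 224 [98. 96. 96.] [ 0.615 -0.016  0.03 ]
top ramp 0.73 [315.6 162.8 248.3  80.5] 7686 [91. 87. 87.] [0.64  0.024 0.03 ]
top ramp 0.64 [332.1 171.4   9.   66.1] 282 [98. 95. 96.] [ 0.617 -0.024  0.03 ]
top tape_roll 0.65 [338.  120.4  36.   38. ] 724 [67. 75. 80.] [ 0.767 -0.037  0.03 ]
top tape_roll 0.59 [162.8 170.1  44.7  44.2] 1460 [63. 63. 62.] [0.609 0.46  0.03 ]
top parcel_a 0.92 [482.4 193.1  44.6  38.6] 1349 [56. 56. 55.] [ 0.565 -0.445  0.03 ]
top parcel_a 0.63 [163.4 169.9  41.5  40.8] 1516 [63. 64. 63.] [0.61  0.458 0.03 ]
scene tub1_mid 0.68 [255.8 137.8  19.9  21.6] 260 [88. 86. 82.] [ 0.385 -0.324  0.03 ]
scene tub1_mid 0.52 [368.3 201.8  15.6  18.7] 306 [137. 135. 129.] [0.41  0.145 0.03 ]
scene tr
[... 245 characters left out ...]

scene tape_roll 0.7 [256.2 258.6  29.6  35.2] 696 [80. 90. 95.] [ 0.774 -0.042  0.03 ]
scene tape_roll 0.47 [370.2 202.4  17.9  20.1] 313 [135. 133. 128.] [0.409 0.151 0.03 ]
scene tape_roll 0.15 [430.7 302.8  44.6  43.4] 1453 [97. 96. 93.] [0.62  0.462 0.03 ]
scene parcel_a 0.72 [195.7 159.2  30.3  31.3] 845 [74. 74. 70.] [ 0.575 -0.441  0.03 ]
scene parcel_a 0.59 [429.5 301.3  42.6  41. ] 1378 [98. 97. 93.] [0.618 0.457 0.03 ]
scene parcel_a 0.3 [416.5 225.9  13.4  14.1] 167 [209. 207. 198.] [0.408 0.317 0.03 ]
scene parcel_a 0.26 [290.2 157.4  11.9   8.5] 146 [195. 194. 185.] [ 0.393 -0.172  0.03 ]
scene gate_hinge 0.9 [291.9 218.1  40.9  41.2] 338 [108. 105. 102.] [ 0.596 -0.031  0.03 ]
```

View pics/top1.png

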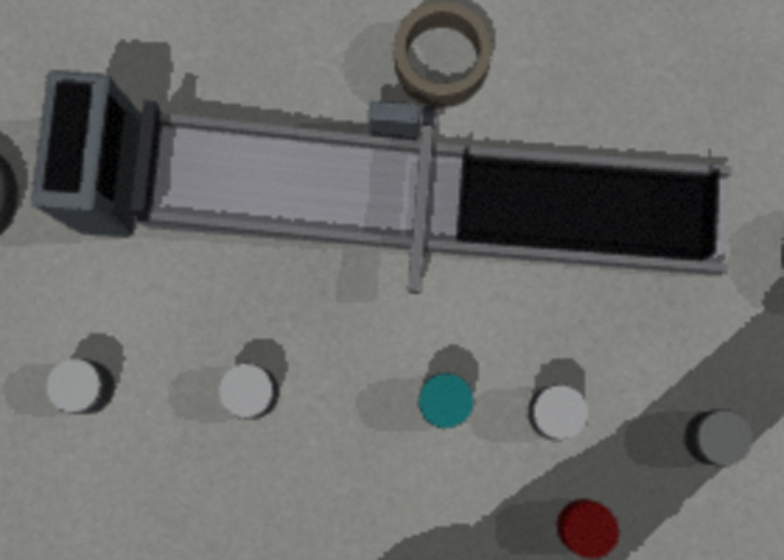

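View pics/scene1.png

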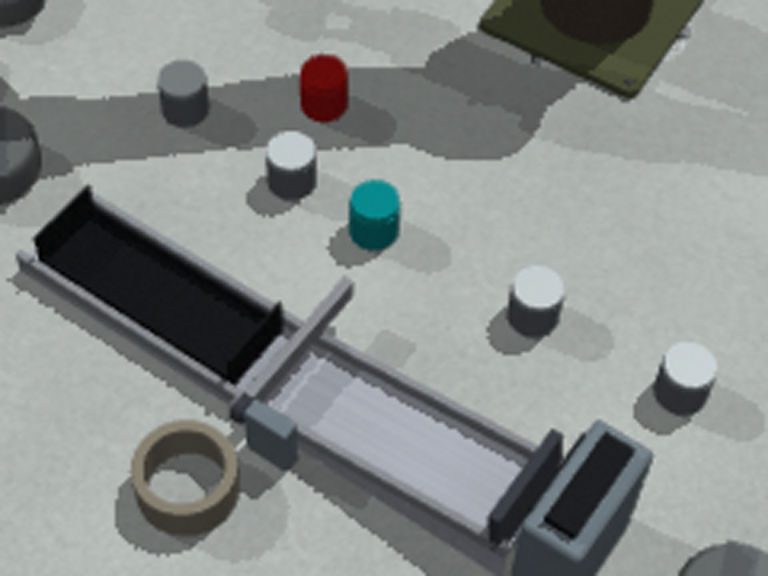

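```bash
cat > fit.py <<'E'
from h import *
from scipy.optimize import least_squares
def T(pose,P): # ramp frame mm -> world m
    x,y,a=pose;P=np.atleast_2d(np.array(P,float))/1000;c,s=np.cos(a),np.sin(a)
    return np.c_[x+c*P[:,0]-s*P[:,1],y+s*P[:,0]+c*P[:,1],P[:,2]]
S=np.tan(np.radians(7))
yt=-20+290*np.cos(np.radians(7))
rampL=[[(sx*o,-310,30),(sx*o,-20,30)] for sx in(-1,1) for o in(46,54)]+[[(sx*o,-20,30),(sx*o,yt,30+S*(yt+20))] for sx in(-1,1) for o in(46,54)]+[[(-54,-310,30),(-46,-310,30)],[(46,-310,30),(54,-310,30)]]
rampL+=[[(62,9,72),(82,9,72)],[(62,59,72),(82,59,72)],[(62,9,72),(62,59,72)],[(82,9,72),(82,59,72)]]
def trayL(c): # c = y of tray origin
    z=62;L=[]
    for y in(c-126,c-122,c+122,c+126): L.append([(-42,y,z),(42,y,z)])
    for x in(-42,42): L+= [[(x,c-122,30),(x,c+122,30)]]
    return L
def gateL(g): return [[(72,y,66),(-103,y,66)] for y in(g-6,g+6)]+[[(-103,g-6,66),(-103,g+6,66)]]
def draw(p,pose,L,im,off,s,col):
    for a,b in L:
        q=proj(p,T(pose,[a,b]));q=((q-off+.5)*s-.5).astype(int);cv2.line(im,tuple(map(int,q[0])),tuple(map(int,q[1])),col,1)
E
python3 - <<'E'
from fit import *
st,t=shot("top");st,s=shot("scene")
clk=np.array([(722,270),(728,170)])/2.8+[180,100]
P=[ray(t,u,v,.03)[:2] for u,v in clk]; print(P)
mid=(P[0]+P[1])/2
a0=0.02
# init: x-axis dir from P0(-54) to P1(+54)
def samp(L,n=40): return np.concatenate([np.linspace(a,b,n) for a,b in L])
DT=[]
for p in(t,s):
    e=cv2.Canny(cv2.GaussianBlur(cv2.cvtColor(p["color"],cv2.COLOR_BGR2GRAY),(3,3),0),30,80);DT.append(cv2.distanceTransform(255-e,cv2.DIST_L2,5))
from scipy.ndimage import map_coordinates
def res(x):
    r=[]
    W=T(x[:3],samp(rampL+trayL(x[3])+gateL(x[4])))
    for p,D in zip((t,s),DT):
        q=proj(p,W);r.append(np.minimum(map_coordinates(D,[q[:,1],q[:,0]],order=1,mode="nearest"),8))
    return np.concatenate(r)
best=None
for a in np.linspace(-.12,.12,13):
  for dy in(-8,0,8):
   for tc in (-146,-160,-175):
    o=mid-np.array([[np.cos(a),-np.sin(a)],[np.sin(a),np.cos(a)]])@[0,-.31+dy/1000]
    f=least_squares(res,[o[0],o[1],a,tc,34],x_scale=[.005,.005,.02,5,5],loss="soft_l1",diff_step=None)
    if best is None or f.cost<best.cost: best=f
print(best.x,best.cost,np.abs(best.fun).mean())
x=best.x
for p,n,off,sc,wh in((t,"topf",(180,100),2.8,(280,200)),(s,"scenef",(200,150),3.2,(240,160))):
    im=cv2.resize(p["color"][off[1]:off[1]+wh[1],off[0]:off[0]+wh[0]],None,fx=sc,fy=sc)
    for L,c in((rampL,(0,255,0)),(trayL(x[3]),(0,255,255)),(gateL(x[4]),(0,0,255))):draw(p,x[:3],L,im,np.array(off),sc,c)
    cv2.imwrite(f"pics/{n}.png",im)
np.save("ramp.npy",x)
# tubs
for p,n in((t,"top"),(s,"scene")):
    for X,Y in[(.415,.318),(.412,.147),(.395,-.172),(.378,-.32)]:
        u,v=proj(p,[X,Y,.056])[0];u=int(u);v=int(v);r=16
        g=cv2.cvtColor(p["color"],cv2.COLOR_BGR2GRAY)[v-r:v+r,u-r:u+r]
        print(n,X,Y,u,v);
E
```

```text
[array([ 0.55220834, -0.32105185]), array([ 0.65464099, -0.32839571])]
[ 6.23084917e-01 -1.88908582e-02 -6.01537283e-02 -1.62729735e+02
  1.55297119e+00] 846.7367068529129 0.9193308
top 0.415 0.318 204 239
top 0.412 0.147 267 241
top 0.395 -0.172 385 251
top 0.378 -0.32 440 259
scene 0.415 0.318 417 223
scene 0.412 0.147 369 198
scene 0.395 -0.172 289 152
scene 0.378 -0.32 257 132
```

View pics/topf.png

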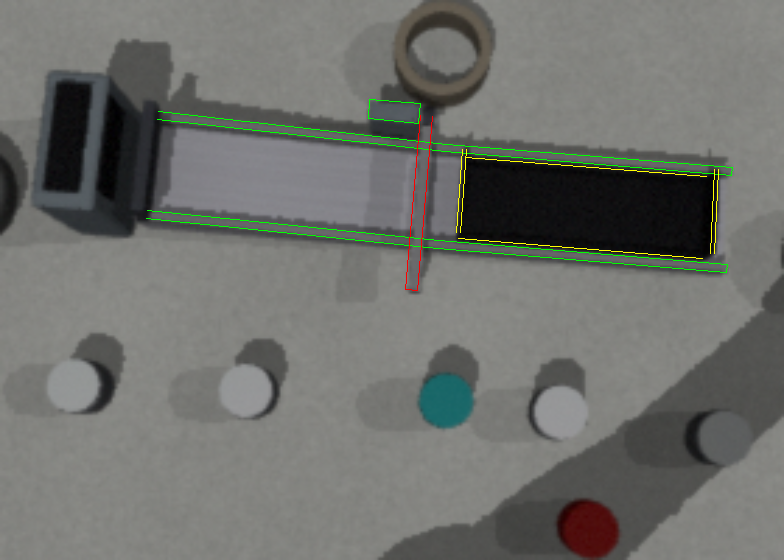

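View pics/scenef.png

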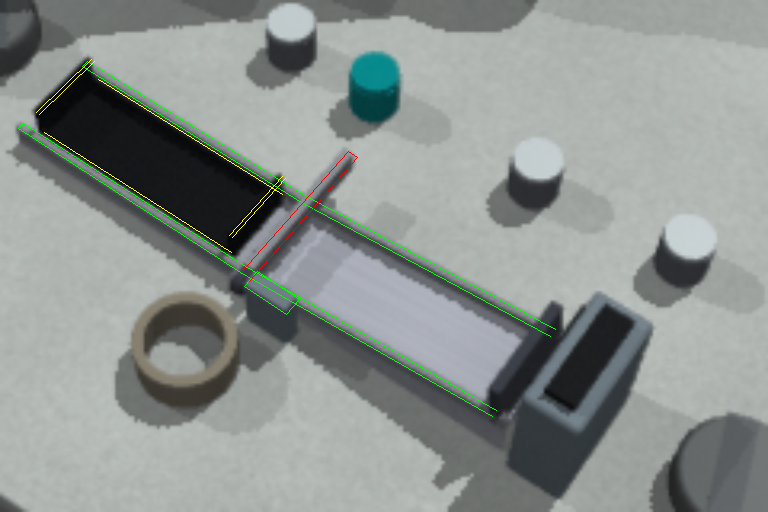

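Run:
```python
from fit import *
x=np.load("ramp.npy")
for n,P in dict(grip=(-88,x[4],52),hinge=(72,x[4],52),traymid=(0,x[3],12),stop=(0,yt,47)).items(): print(n,T(x[:3],P).round(4))
```

```text
grip [[ 0.5353 -0.0121  0.052 ]]
hinge [[ 0.695  -0.0217  0.052 ]]
traymid [[ 0.6133 -0.1813  0.012 ]]
stop [[0.6392 0.2485 0.047 ]]
```

Request:
drive_tool(series=[0.3, 1, 0, 0, 0, -0.02, 0.5, 1, 0, 0, 0, -0.04, 0.6, 1, 0, 0, 0, -0.06])

```text
time_s: 1.3
tool_pos: [0.2599, -0.4893, 0.2318]
tcp_rot: [[-0.056, -0.998, -0.001], [-0.998, 0.056, 0.002], [-0.002, 0.001, -1.0]]
contact_force: [1.3, 0.7, -0.8]
opening: 0.0881
```

Request:
drive_tool(series=[0.3, 1, 0, 0, 0, 0, 0.6, 1, 0, 0, 0, 0, 0.6, 1, 0, 0, 0, 0])

```text
time_s: 1.55
tool_pos: [0.3222, -0.3891, 0.2322]
tcp_rot: [[-0.046, -0.999, 0.0], [-0.999, 0.046, 0.001], [-0.001, -0.0, -1.0]]
contact_force: [0.7, -0.5, 0.9]
opening: 0.0878
```

Request:
drive_tool(series=[0.3, 0.4, 0, 0, 0, 0, 0.6, 1, 0, 0, 0, 0, 0.6, 1, 0, 0, 0, 0])

```text
time_s: 1.8
tool_pos: [0.3831, -0.2888, 0.2321]
tcp_rot: [[-0.045, -0.999, 0.001], [-0.999, 0.045, 0.001], [-0.001, -0.001, -1.0]]
contact_force: [0.3, -0.5, -0.2]
opening: 0.0881
```

Request:
drive_tool(series=[0.3, 0.4, 0, 0, 0, 0, 0.5, 0.8, 0, 0, 0, 0, 0.5, 1, 0, 0, 0, 0])

```text
time_s: 2.05
tool_pos: [0.4352, -0.1885, 0.2323]
tcp_rot: [[-0.043, -0.999, 0.004], [-0.999, 0.043, 0.0], [-0.001, -0.004, -1.0]]
contact_force: [1.0, 0.6, -0.0]
opening: 0.0877
```

Request:
drive_tool(series=[0.3, 0.4, 0, 0, 0, 0, 0.6, 0.8, 0, 0, 0, 0, 0.6, 1, 0, 0, 0, 0])

```text
time_s: 2.3
tool_pos: [0.4949, -0.0894, 0.2324]
tcp_rot: [[-0.046, -0.999, 0.004], [-0.999, 0.046, 0.0], [-0.0, -0.004, -1.0]]
contact_force: [1.3, -0.3, 0.6]
opening: 0.0881
```

Request:
drive_tool(series=[0.2, 0.4, 0, 0, 0, 0, 0.4, 0.77, 0, 0, 0, 0, 0.4, 0.77, 0, 0, 0, 0])

```text
time_s: 2.55
tool_pos: [0.5352, -0.0045, 0.2322]
tcp_rot: [[-0.035, -0.999, 0.005], [-0.999, 0.035, 0.006], [-0.006, -0.005, -1.0]]
contact_force: [0.2, 0.2, -0.3]
opening: 0.0883
```

Run:
```python
from fit import *
x=np.load("ramp.npy")
st,w=shot("wrist")
im=w["color"].copy()
def dr(L,c):
  for a,b in L:
    q=proj(w,T(x[:3],[a,b]),st).astype(int);cv2.line(im,tuple(map(int,q[0])),tuple(map(int,q[1])),c,1)
dr(rampL,(0,255,0));dr(trayL(x[3]),(0,255,255));dr(gateL(x[4]),(0,0,255))
cv2.imwrite("pics/w1.png",im);print(st["tool_pos"])
```

```text
[ 0.53519608 -0.00454411  0.23218981]
```

View pics/w1.png

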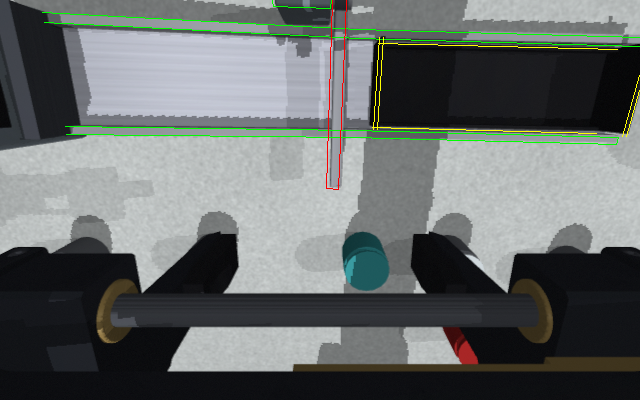

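Run:
```python
from h import *
st=arm.get_state();print(st["tool_pos"],st["tcp_rot"].round(4),st["joint_vel"].round(3),st["q"].round(2))
```

```text
[ 0.53367448 -0.00812839  0.23198808] [[-0.0373 -0.9993  0.0027]
 [-0.9993  0.0373  0.0036]
 [-0.0037 -0.0026 -1.    ]] [ 0.073 -0.019  0.072  0.06   0.024  0.005  0.032] [-0.06  0.57 -0.01  1.85  0.01  0.72 -1.68]
```

Request:
drive_tool(series=[0.0, 0, -0.4, 0, 0, -0.002, 0, 0, -0.8, 0, 0, -0.002, 0, 0, -1, 0, 0, -0.002, 0, 0, -1, 0, 0, -0.002])

```text
time_s: 2.93
tool_pos: [0.5277, -0.016, 0.1283]
tcp_rot: [[-0.061, -0.998, -0.009], [-0.998, 0.061, -0.001], [0.002, 0.009, -1.0]]
contact_force: [-0.1, 0.4, 0.9]
opening: 0.0881
```

Request:
drive_tool(series=[0.0, 0, -0.35, 0, 0, 0, 0, 0, -0.7, 0, 0, 0, 0, 0, -0.7, 0, 0, 0, 0, 0, -0.7, 0, 0, 0])

```text
time_s: 3.27
tool_pos: [0.5306, -0.0156, 0.0621]
tcp_rot: [[-0.061, -0.998, -0.002], [-0.998, 0.061, -0.001], [0.001, 0.002, -1.0]]
contact_force: [0.3, -0.4, 1.1]
opening: 0.0886
```

Request:
drive_tool(series=[0, 0, 0, 0, 0, 0, 0, 0, 0, 0, 0, 0, 0, 0, 0, 0, 0, 0, 0, 0, 0, 0, 0, 0, 0, 0, 0, 0, 0, 0, 0, 0, 0, 0, 0, 0], gripper=0)

```text
time_s: 3.77
tool_pos: [0.5316, -0.0147, 0.0626]
tcp_rot: [[-0.06, -0.998, 0.001], [-0.998, 0.06, -0.0], [-0.0, -0.001, -1.0]]
contact_force: [-0.2, 0.8, 1.2]
opening: 0.0503
```

Request:
drive_tool(series=[0, 0, 0, 0, 0, 0, 0, 0, 0, 0, 0, 0, 0, 0, 0, 0, 0, 0, 0, 0, 0, 0, 0, 0, 0, 0, 0, 0, 0, 0, 0, 0, 0, 0, 0, 0, 0, 0, 0, 0, 0, 0, 0, 0, 0, 0, 0, 0], gripper=0)

```text
time_s: 4.43
tool_pos: [0.5312, -0.0147, 0.0619]
tcp_rot: [[-0.06, -0.998, -0.0], [-0.998, 0.06, -0.0], [0.0, 0.0, -1.0]]
contact_force: [0.8, -0.6, 0.3]
opening: 0.0003
```

Run:
```python
from h import *
shot("wrist","w2");shot("scene","s2",(240,150,380,250),5)
```

```text
(no output)
```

View pics/w2.png

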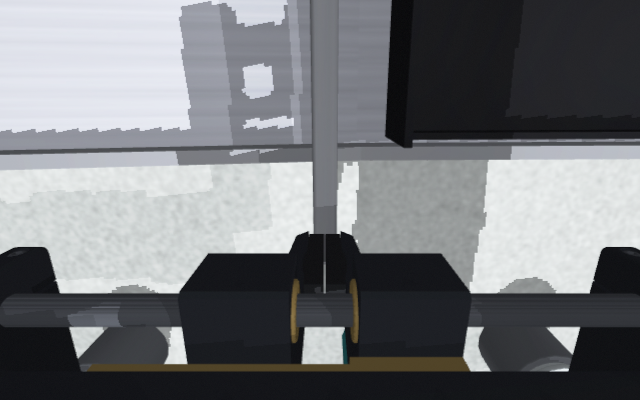

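View pics/s2.png

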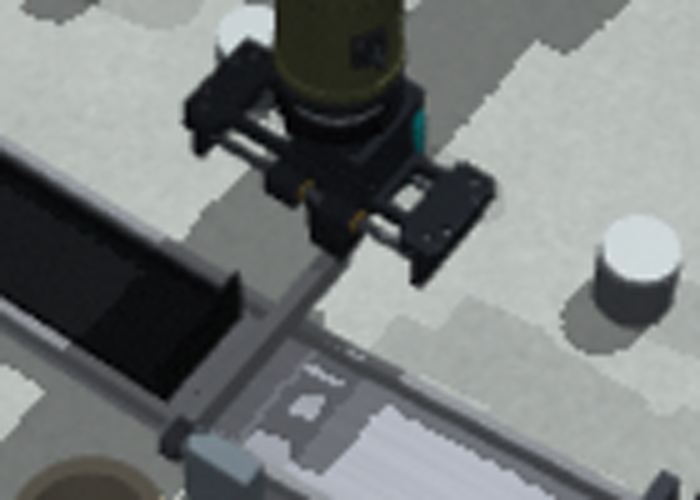

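```bash
cat >> fit.py <<'E'
def over(n,name,x,crop=None,s=1,gate=True):
    st,w=shot(n);im=w["color"]
    off=np.array(crop[:2] if crop else (0,0))
    if crop: im=im[crop[1]:crop[3],crop[0]:crop[2]]
    im=cv2.resize(im.copy(),None,fx=s,fy=s)
    for L,c in ((rampL,(0,255,0)),(trayL(x[3]),(0,255,255)))+(((gateL(x[4]),(0,0,255)),) if gate else ()):
      for a,b in L:
        q=proj(w,T(x[:3],np.linspace(a,b,30)),st);q=((q-off+.5)*s-.5)
        for u,v in q: cv2.circle(im,(int(np.clip(u,-99,999)),int(np.clip(v,-99,999))),1,c,-1)
    cv2.imwrite(f"pics/{name}.png",im);return st,w
E
python3 - <<'E'
from fit import *
x=np.load("ramp.npy");st,w=over("wrist","w3",x)
print(st["tool_pos"],proj(w,T(x[:3],(-103,x[4],66)),st),T(x[:3],(-103,x[4],66)),ray(w,324,233,.066,st),ray(w,324,233,.037,st))
over("scene","s3",x,(240,150,380,250),5)
E
```

```text
[ 0.53121721 -0.01473654  0.06191598] [[319.66002852 269.56466016]] [[ 0.52036457 -0.0111486   0.066     ]] [ 0.54076258 -0.01463432  0.066     ] [ 0.52812628 -0.01383882  0.037     ]
```

View pics/w3.png

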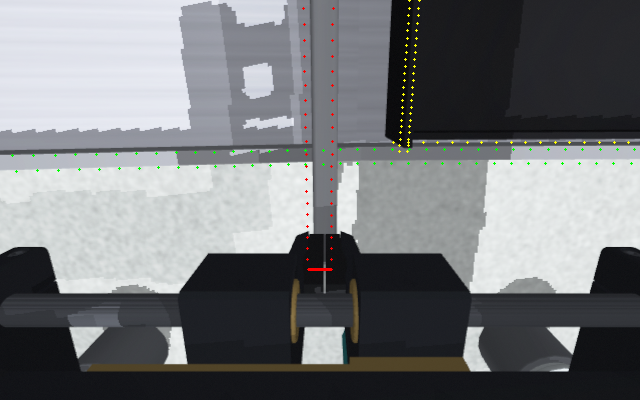

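View pics/s3.png

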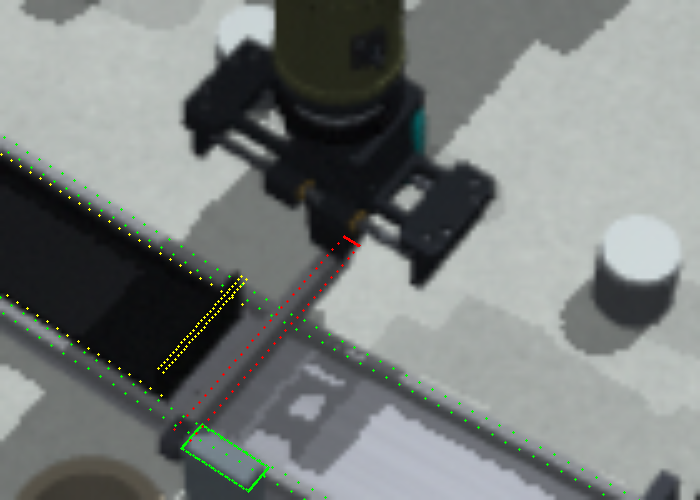

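Run:
```python
from fit import *
x=np.load("ramp.npy");over("top","t3",x,(280,120,380,220),6)
st,w=shot("wrist","w4",(240,150,400,330),4); print(arm.get_state()["opening"])
```

```text
0.0006761974050817572
```

View pics/t3.png

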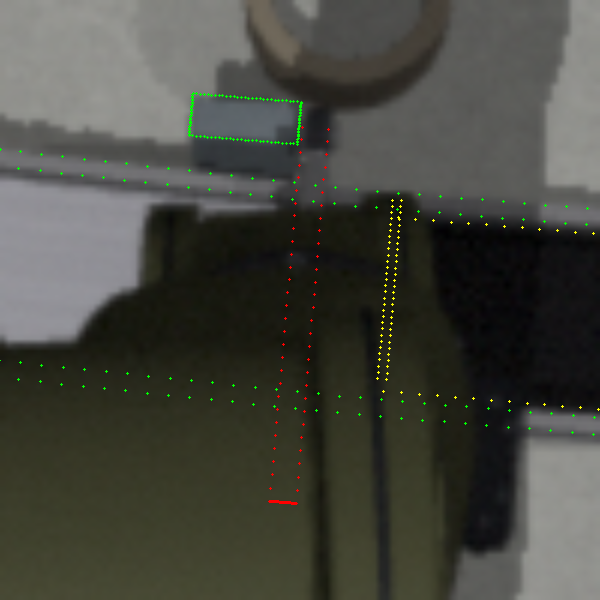

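View pics/w4.png

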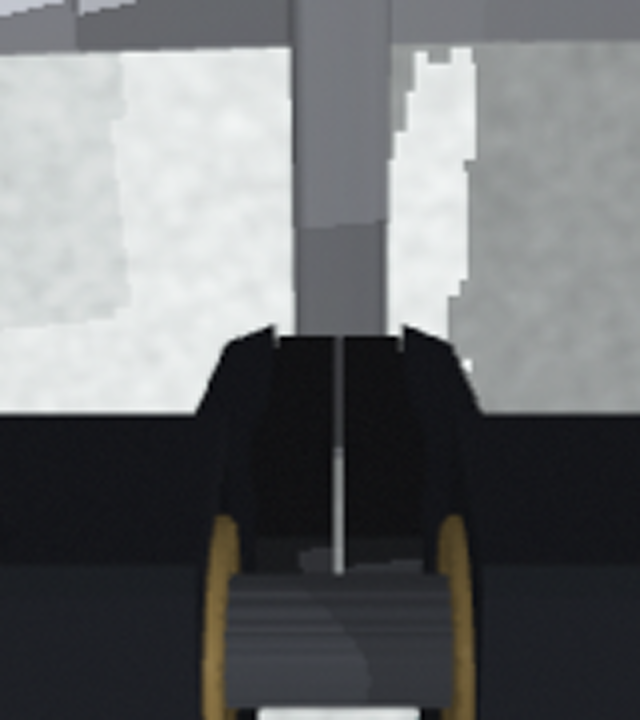

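Request:
drive_tool(series=[0, 0, 0.05, 0, 0, 0, 0, 0, 0.05, 0, 0, 0, 0, 0, 0.05, 0, 0, 0, 0, 0, 0.05, 0, 0, 0, 0, 0, 0.05, 0, 0, 0, 0, 0, 0.05, 0, 0, 0, 0, 0, 0.05, 0, 0, 0, 0, 0, 0.05, 0, 0, 0], gripper=60)

```text
time_s: 5.4
tool_pos: [0.5312, -0.0147, 0.0669]
tcp_rot: [[-0.06, -0.998, -0.0], [-0.998, 0.06, -0.0], [0.0, 0.0, -1.0]]
contact_force: [0.3, 0.6, -0.6]
opening: 0.0516
```

Run:
```python
from fit import *
x=np.load("ramp.npy");st,w=over("wrist","w5",x);print(st["tool_pos"])
```

```text
[ 0.53117422 -0.01473644  0.06687319]
```

View pics/w5.png

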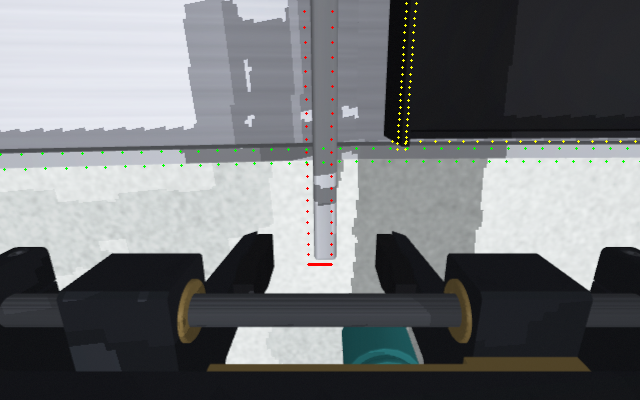

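Request:
drive_tool(series=[0, 0.02, -0.15, 0, 0, 0, 0, 0.02, -0.3, 0, 0, 0, 0, 0.02, -0.3, 0, 0, 0, 0, 0.02, -0.3, 0, 0, 0])

```text
time_s: 5.78
tool_pos: [0.5307, -0.0127, 0.0365]
tcp_rot: [[-0.06, -0.998, -0.002], [-0.998, 0.06, -0.0], [0.0, 0.002, -1.0]]
contact_force: [-0.2, -1.4, -0.6]
opening: 0.0598
```

Request:
drive_tool(series=[0, 0, 0, 0, 0, 0, 0, 0, 0, 0, 0, 0, 0, 0, 0, 0, 0, 0, 0, 0, 0, 0, 0, 0, 0, 0, 0, 0, 0, 0, 0, 0, 0, 0, 0, 0, 0, 0, 0, 0, 0, 0, 0, 0, 0, 0, 0, 0], gripper=0)

```text
time_s: 6.45
tool_pos: [0.5312, -0.015, 0.0371]
tcp_rot: [[-0.061, -0.998, -0.0], [-0.998, 0.061, -0.003], [0.003, -0.0, -1.0]]
contact_force: [-1.0, -4.4, 0.7]
opening: 0.0121
```

Run:
```python
from fit import *
x=np.load("ramp.npy");st,w=over("wrist","w6",x);print(st["tool_pos"],st["opening"])
```

```text
[ 0.53119242 -0.01496622  0.0370663 ] 0.012055673441038682
```

View pics/w6.png

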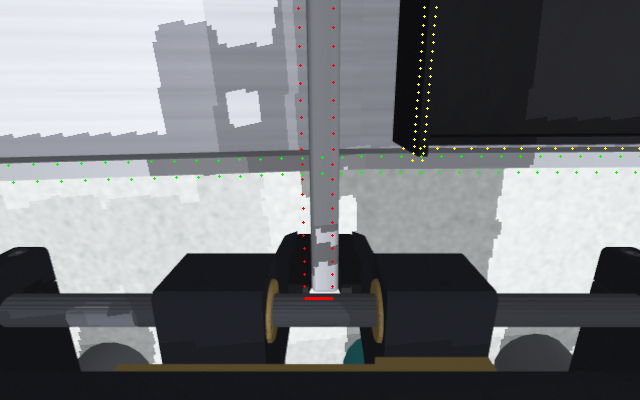

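Request:
drive_tool(series=[0.025, 0, 0.285, 0, 0, 0, 0.1, -0.01, 0.56, 0, 0, 0, 0.22, -0.01, 0.82, 0, 0, 0, 0.33, -0.02, 0.987, 0, 0, 0, 0.33, -0.02, 0.987, 0, 0, 0])

```text
time_s: 6.92
tool_pos: [0.5662, -0.0169, 0.1387]
tcp_rot: [[-0.061, -0.998, 0.004], [-0.998, 0.061, -0.002], [0.002, -0.004, -1.0]]
contact_force: [-2.0, -5.0, 0.7]
opening: 0.0114
```

Request:
drive_tool(series=[0.12, 0, 0.14, 0, 0, 0, 0.256, -0.015, 0.27, 0, 0, 0, 0.49, -0.03, 0.43, 0, 0, 0, 0.75, -0.045, 0.555, 0, 0, 0, 0.97, -0.058, 0.617, 0, 0, 0, 0.97, -0.058, 0.617, 0, 0, 0])

```text
time_s: 7.42
tool_pos: [0.6644, -0.0223, 0.1981]
tcp_rot: [[-0.061, -0.998, 0.004], [-0.998, 0.061, -0.002], [0.002, -0.004, -1.0]]
contact_force: [-1.9, -3.1, 9.3]
opening: 0.0118
```

Request:
drive_tool(series=[0.17, -0.01, 0.025, 0, 0, 0, 0.34, -0.02, 0.035, 0, 0, 0, 0.62, -0.037, 0.01, 0, 0, 0, 0.72, -0.042, -0.015, 0, 0, 0, 0.72, -0.042, -0.015, 0, 0, 0])

```text
time_s: 7.83
tool_pos: [0.736, -0.0263, 0.1957]
tcp_rot: [[-0.06, -0.998, 0.004], [-0.998, 0.06, -0.002], [0.002, -0.004, -1.0]]
contact_force: [1.2, -3.3, 6.8]
opening: 0.0123
```

Run:
```python
from fit import *
x=np.load("ramp.npy");st,w=over("scene","s7",x,(240,130,380,250),5);print(st["tool_pos"],st["opening"])
```

```text
[ 0.73599433 -0.0262627   0.19572709] 0.012271325963349665
```

View pics/s7.png

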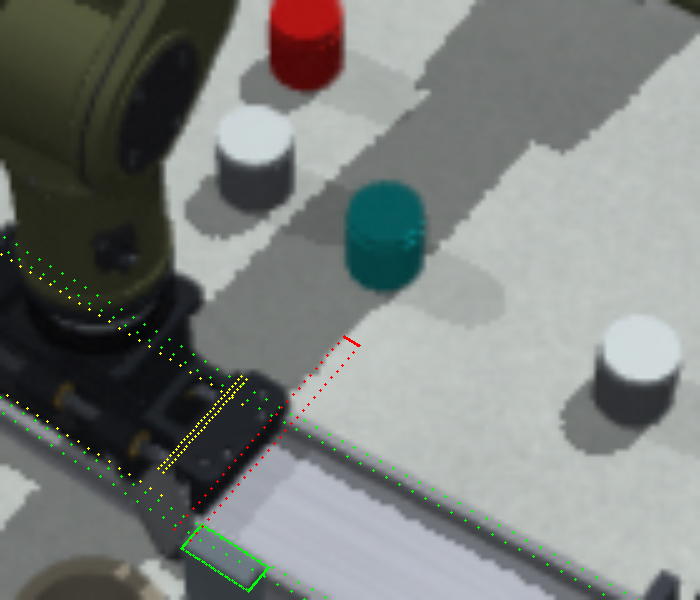

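Request:
drive_tool(series=[0, 0, 0, 0, 0, 0, 0, 0, 0, 0, 0, 0, 0, 0, 0, 0, 0, 0, 0, 0, 0, 0, 0, 0, 0, 0, 0, 0, 0, 0, 0, 0, 0.3, 0, 0, 0, 0, 0, 0.7, 0, 0, 0, 0, 0, 0.7, 0, 0, 0], gripper=70)

```text
time_s: 8.55
tool_pos: [0.7375, -0.0247, 0.2742]
tcp_rot: [[-0.06, -0.998, 0.014], [-0.998, 0.06, 0.0], [-0.001, -0.014, -1.0]]
contact_force: [1.6, -0.8, 2.5]
opening: 0.063
```

Request:
drive_tool(series=[-0.3, 0, 0, 0, 0, 0, -0.6, -0.3, 0, 0, 0, 0, -1, -0.6, 0, 0, 0, 0, -1, -1, 0, 0, 0, 0])

```text
time_s: 8.88
tool_pos: [0.6268, -0.1164, 0.2647]
tcp_rot: [[-0.054, -0.999, -0.009], [-0.999, 0.054, 0.004], [-0.003, 0.01, -1.0]]
contact_force: [1.2, -0.2, -0.2]
opening: 0.0701
```

Request:
drive_tool(series=[-0.3, -0.3, 0, 0, 0, 0, -0.6, -0.6, 0, 0, 0, 0, -1, -1, 0, 0, 0, 0, -1, -1, 0, 0, 0, 0])

```text
time_s: 9.22
tool_pos: [0.5287, -0.2262, 0.2661]
tcp_rot: [[-0.067, -0.998, -0.003], [-0.998, 0.067, -0.004], [0.004, 0.003, -1.0]]
contact_force: [-0.8, -0.8, 0.7]
opening: 0.07
```

Run:
```python
from fit import *
x=np.load("ramp.npy");st,w=over("scene","s8",x,(200,110,440,290),3.2);print(st["tool_pos"],st["opening"])
```

```text
[ 0.52868411 -0.22621494  0.26612267] 0.06996862082359824
```

View pics/s8.png

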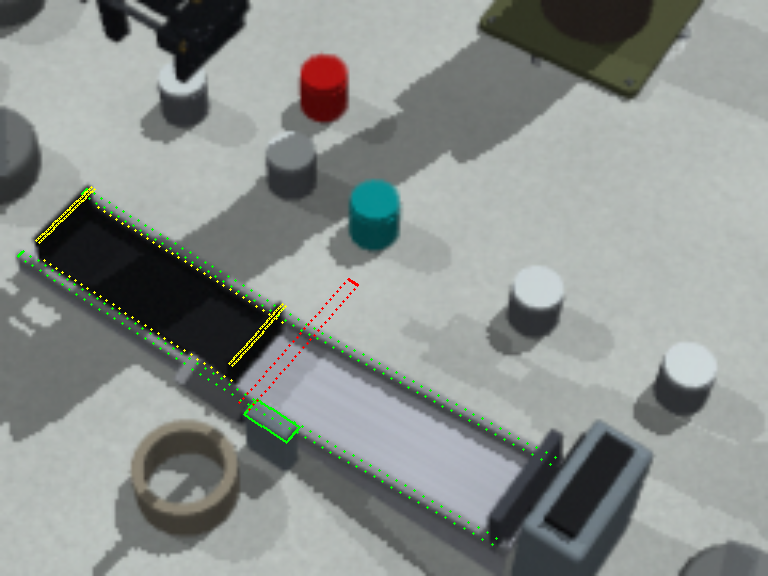

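```bash
cat >> fit.py <<'E'
def lids(p,guesses,z=.056,st=None,r=24):
    g=cv2.cvtColor(p["color"],cv2.COLOR_BGR2GRAY).astype(np.float32);out=[]
    yy,xx=np.mgrid[0:g.shape[0],0:g.shape[1]]
    for X,Y in guesses:
        best=None
        from scipy.optimize import minimize
        gg=cv2.GaussianBlur(g,(3,3),0)
        th=np.linspace(0,2*np.pi,60,endpoint=False)
        def score(c):
            ri=[proj(p,np.c_[c[0]+k*np.cos(th),c[1]+k*np.sin(th),np.full(60,z)],st) for k in(.022,.030)]
            a,b=[cv2.remap(gg,q[:,0].astype(np.float32)[None],q[:,1].astype(np.float32)[None],cv2.INTER_LINEAR)[0] for q in ri]
            return -np.mean(np.clip(a-b,-60,60))+0.6*np.std(a)
        for dx in np.arange(-.03,.0301,.004):
            for dy in np.arange(-.03,.0301,.004):
                s=score((X+dx,Y+dy))
                if best is None or s<best[0]:best=(s,X+dx,Y+dy)
        f=minimize(score,best[1:],method="Nelder-Mead",options=dict(initial_simplex=[[best[1],best[2]],[best[1]+.003,best[2]],[best[1],best[2]+.003]],xatol=2e-4,fatol=.01))
        out.append((f.x[0],f.x[1],-f.fun))
    return np.array(out)
G=[(.415,.318),(.412,.147),(.395,-.172),(.378,-.32)]
E
python3 - <<'E'
from fit import *
st,t=shot("top");st,s=shot("scene")
for p in(t,s): print(lids(p,G).round(4))
im=cv2.resize(t["color"][180:300,180:480],None,fx=2.6,fy=2.6)
for c in lids(t,G):
    th=np.linspace(0,6.28,50)
    for u,v in proj(t,np.c_[c[0]+.026*np.cos(th),c[1]+.026*np.sin(th),0*th+.056]): cv2.circle(im,(int((u-180+.5)*2.6),int((v-180+.5)*2.6)),0,(0,0,255),-1)
cv2.imwrite("pics/t9.png",im)
E
```

```text
[[ 0.4206  0.3168 41.5604]
 [ 0.4201  0.1485 43.2136]
 [ 0.3811 -0.1899 12.2718]
 [ 0.3876 -0.3095 -0.6578]]
[[ 0.4175  0.3123 33.8758]
 [ 0.4169  0.1437 32.8252]
 [ 0.4007 -0.2041  7.9615]
 [ 0.3937 -0.3544 16.6744]]
```

View pics/t9.png

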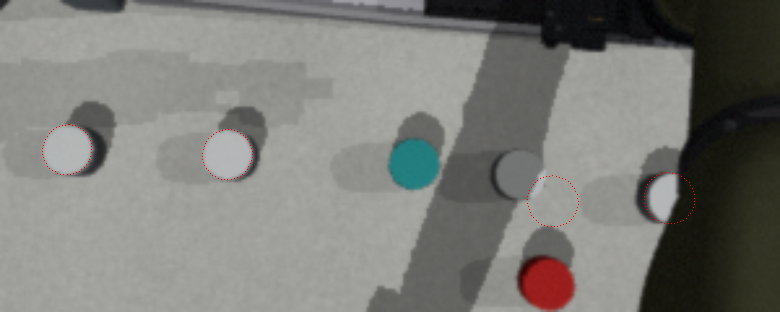

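Request:
drive_tool(series=[0, 0, 0, 0, 0, 0.02, -0.2, 0, 0, 0, 0, 0.04, -0.4, 0, 0, 0, 0, 0.06, -0.6, 0, 0, 0, 0, 0.08, -0.8, -0.2, -0.2, 0, 0, 0.1, -0.9, -0.3, -0.3, 0, 0, 0.12, -0.9, -0.3, -0.3, 0, 0, 0.125, -0.9, -0.3, -0.3, 0, 0, 0.125])

```text
time_s: 10.03
tool_pos: [0.4446, -0.2495, 0.2354]
tcp_rot: [[0.665, -0.747, 0.0], [-0.747, -0.665, 0.001], [-0.001, -0.001, -1.0]]
contact_force: [0.8, 0.4, 0.3]
opening: 0.0703
```

Request:
drive_tool(series=[0, 0, 0, 0, 0, 0.02, -0.2, 0, 0, 0, 0, 0.04, -0.4, 0, 0, 0, 0, 0.06, -0.5, 0, 0, 0, 0, 0.08, -0.5, 0, 0, 0, 0, 0.1, -0.5, 0, 0, 0, 0, 0.12, -0.5, 0, 0, 0, 0, 0.125, -0.5, 0, 0, 0, 0, 0.125, -0.5, 0, 0, 0, 0, 0.125])

```text
time_s: 10.78
tool_pos: [0.3957, -0.2494, 0.2362]
tcp_rot: [[0.998, -0.06, 0.002], [-0.06, -0.998, 0.0], [0.002, -0.0, -1.0]]
contact_force: [-1.0, -0.8, 0.2]
opening: 0.0705
```

Run:
```python
from fit import *
st,w=shot("wrist","w10");print(st["tool_pos"],st["q"].round(2),st["tcp_rot"].round(3))
st,t=shot("top","t10",(180,180,480,300),2.6)
st,s=shot("scene","s10",(200,110,440,290),3.2)
print(lids(t,G).round(4));print(lids(s,G).round(4))
```

```text
[ 0.39565684 -0.24939936  0.23618541] [ 0.79  0.51 -0.5   2.01  0.37  0.7   0.01] [[ 0.998 -0.06   0.002]
 [-0.06  -0.998  0.   ]
 [ 0.002 -0.    -1.   ]]
[[ 0.4205  0.3168 38.8693]
 [ 0.4205  0.1482 42.3227]
 [ 0.409  -0.1563 20.7643]
 [ 0.3845 -0.3399  2.4863]]
[[ 0.4178  0.3123 41.5306]
 [ 0.4182  0.1443 35.2068]
 [ 0.4089 -0.1577 23.3264]
 [ 0.3836 -0.3209 28.7918]]
```

View pics/w10.png

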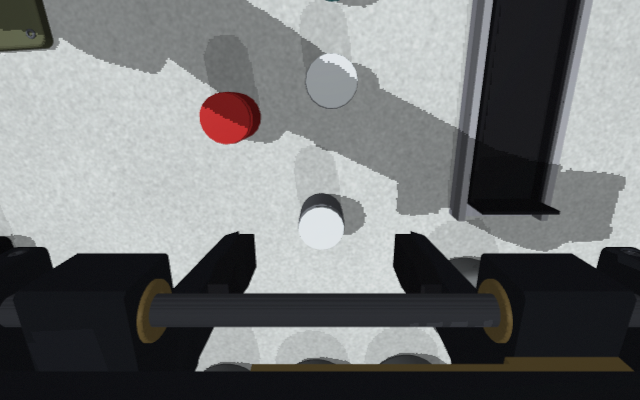

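View pics/t10.png

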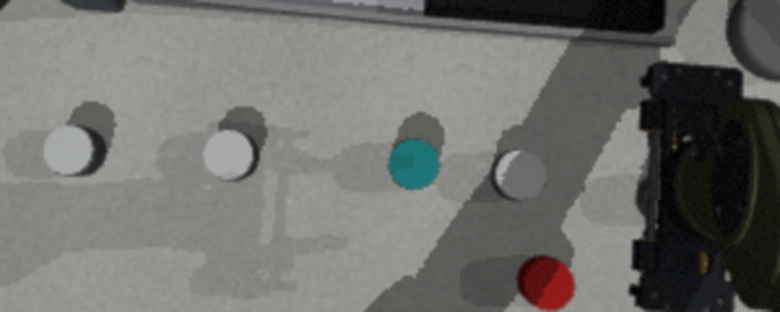

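Run:
```python
from fit import *
st,w=shot("wrist")
print(ray(w,321.5,228.5,.056,st),ray(w,331.8,81,.056,st))
print(lids(w,[ray(w,321.5,228,.056,st)[:2]],st=st))
st,t=shot("top");print(ray(t,518/2.6+180,174/2.6+180,.056))
```

```text
[ 0.38859207 -0.31494739  0.056     ] [ 0.40846489 -0.15954225  0.056     ]
[[ 0.38987982 -0.31484409 37.88777542]]
[ 0.40686389 -0.15525891  0.056     ]
```

Request:
drive_tool(series=[-0.07, -0.3, 0, 0, 0, 0, -0.07, -0.655, -0.3, 0, 0, 0, -0.07, -0.655, -0.7, 0, 0, 0, -0.07, -0.655, -1, 0, 0, 0, -0.07, -0.655, -1, 0, 0, 0, -0.07, -0.655, -1, 0, 0, 0], gripper=80)

```text
time_s: 11.53
tool_pos: [0.3864, -0.3151, 0.1352]
tcp_rot: [[0.998, -0.059, -0.003], [-0.059, -0.998, 0.002], [-0.003, -0.002, -1.0]]
contact_force: [0.1, -0.3, -0.2]
opening: 0.0803
```

Run:
```python
from fit import *
st,w=shot("wrist","w11");print(st["tool_pos"])
```

```text
[ 0.38636234 -0.31508633  0.13517122]
```

View pics/w11.png

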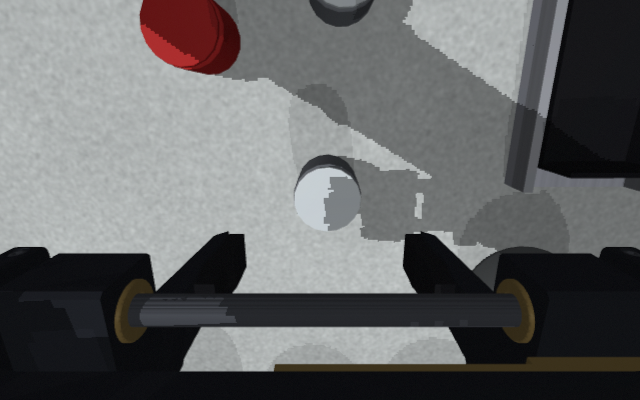

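Run:
```python
from fit import *
st,w=shot("wrist");print(st["tool_pos"],ray(w,327,199,.056,st),ray(w,327,199,.05,st), proj(w,[.389,-.315,.056],st))
print(lids(w,[(.389,-.31)],st=st))
```

```text
[ 0.38758316 -0.31549753  0.13656613] [ 0.39045497 -0.3149771   0.056     ] [ 0.39040061 -0.3168615   0.05      ] [[325.10058247 199.13601372]]
[[ 0.36516504 -0.3234668   5.13273954]]
```

Request:
drive_tool(series=[0.02, 0, -0.3, 0, 0, 0, 0.02, 0, -0.6, 0, 0, 0, 0.02, 0, -0.9, 0, 0, 0, 0.02, 0, -0.95, 0, 0, 0, 0.02, 0, -1, 0, 0, 0, 0.02, 0, -1, 0, 0, 0])

```text
time_s: 12.13
tool_pos: [0.39, -0.3162, 0.037]
tcp_rot: [[0.998, -0.059, 0.002], [-0.059, -0.998, -0.001], [0.002, 0.001, -1.0]]
contact_force: [0.3, 0.3, 0.4]
opening: 0.0795
```

Request:
drive_tool(series=[0, 0, -0.06, 0, 0, 0, 0, 0, -0.1, 0, 0, 0, 0, 0, -0.14, 0, 0, 0, 0, 0, -0.17, 0, 0, 0, 0, 0, -0.17, 0, 0, 0])

```text
time_s: 12.55
tool_pos: [0.3888, -0.3159, 0.0186]
tcp_rot: [[0.998, -0.06, -0.0], [-0.06, -0.998, 0.0], [-0.0, -0.0, -1.0]]
contact_force: [-0.6, -0.8, 0.1]
opening: 0.0798
```

Run:
```python
from fit import *
st,w=shot("wrist","w12");print(st["tool_pos"])
st,s=shot("scene","s12",(220,100,340,190),6)
```

```text
[ 0.38884108 -0.31588831  0.0185876 ]
```

View pics/w12.png

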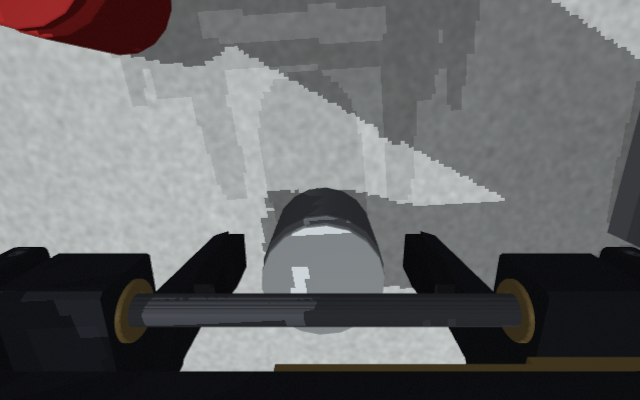

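View pics/s12.png

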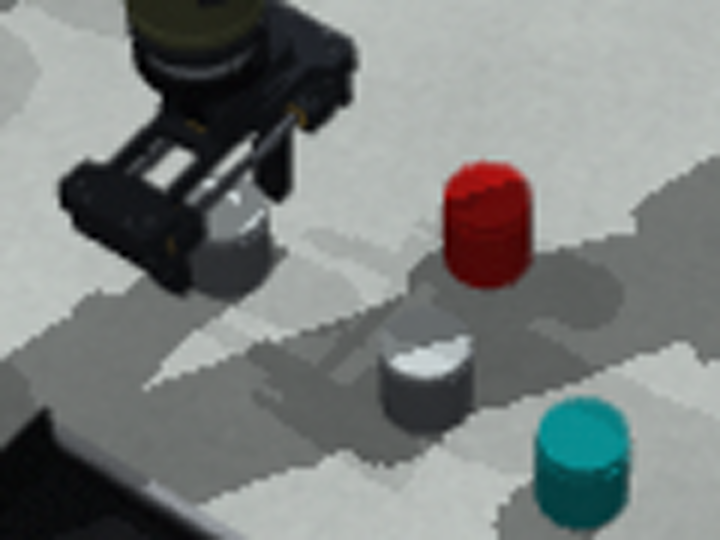

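Request:
drive_tool(series=[0, 0, 0, 0, 0, 0, 0, 0, 0, 0, 0, 0, 0, 0, 0, 0, 0, 0, 0, 0, 0, 0, 0, 0, 0, 0, 0, 0, 0, 0, 0, 0, 0, 0, 0, 0], gripper=40)

```text
time_s: 13.15
tool_pos: [0.3889, -0.3159, 0.0189]
tcp_rot: [[0.998, -0.06, 0.0], [-0.06, -0.998, -0.0], [0.0, 0.0, -1.0]]
contact_force: [-0.5, 0.3, 0.8]
opening: 0.0534
```

Request:
drive_tool(series=[0, 0, 0.2, 0, 0, 0, 0, 0, 0.5, 0, 0, 0, 0, 0, 0.8, 0, 0, 0, 0, 0, 0.8, 0, 0, 0, 0, 0, 0.8, 0, 0, 0])

```text
time_s: 13.57
tool_pos: [0.3896, -0.3166, 0.0999]
tcp_rot: [[0.998, -0.06, 0.003], [-0.06, -0.998, -0.002], [0.003, 0.001, -1.0]]
contact_force: [-0.9, -0.4, -1.1]
opening: 0.0532
```

Run:
```python
from fit import *
st,w=shot("wrist","w13");print(st["tool_pos"],st["opening"])
st,s=shot("scene","s13",(200,60,360,200),5)
```

```text
[ 0.38961617 -0.31660838  0.09993412] 0.05317917326256634
```

View pics/s13.png

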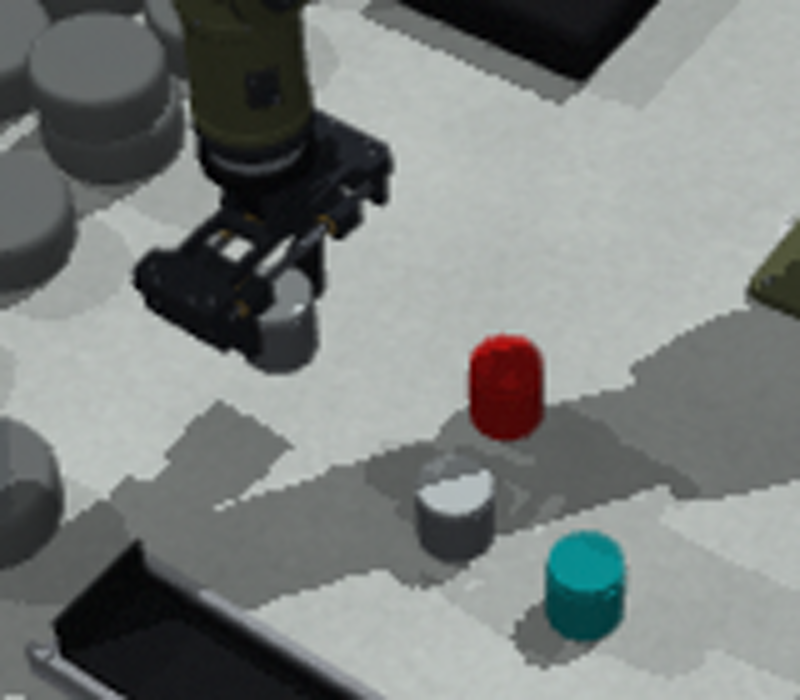

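View pics/w13.png

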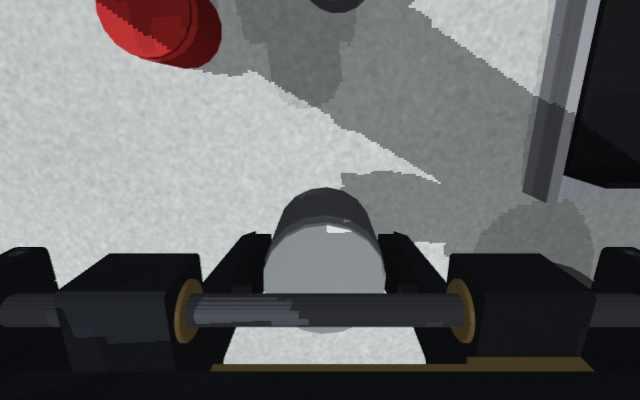

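Run:
```python
from fit import *
x=np.load("ramp.npy")
for o in(-89.4,-29.8,29.8,89.4): print(o,T(x[:3],(0,x[3]+o,16)).round(4))
print(arm.get_state()["tool_pos"])
```

```text
-89.4 [[ 0.6079 -0.2706  0.016 ]]
-29.8 [[ 0.6115 -0.2111  0.016 ]]
29.8 [[ 0.6151 -0.1516  0.016 ]]
89.4 [[ 0.6187 -0.0921  0.016 ]]
[ 0.38827536 -0.31581262  0.09815124]
```

Request:
drive_tool(series=[0.3, 0.1, 0.2, 0, 0, 0, 0.6, 0.2, 0.3, 0, 0, 0, 0.9, 0.3, 0.3, 0, 0, 0, 1, 0.4, 0.3, 0, 0, 0])

```text
time_s: 14.0
tool_pos: [0.4942, -0.2742, 0.1283]
tcp_rot: [[0.998, -0.058, 0.005], [-0.058, -0.998, 0.001], [0.005, -0.001, -1.0]]
contact_force: [0.9, -0.7, -0.8]
opening: 0.0532
```

Request:
drive_tool(series=[0.3, 0, 0, 0, 0, 0, 0.6, 0, 0, 0, 0, 0, 0.9, 0, 0, 0, 0, 0, 1, 0, 0, 0, 0, 0, 1, 0, 0, 0, 0, 0, 1, 0, 0, 0, 0, 0])

```text
time_s: 14.5
tool_pos: [0.5876, -0.2753, 0.1267]
tcp_rot: [[0.998, -0.059, -0.004], [-0.059, -0.998, 0.001], [-0.004, -0.001, -1.0]]
contact_force: [-0.6, 0.4, -1.4]
opening: 0.0529
```

Run:
```python
from fit import *
x=np.load("ramp.npy")
st,w=over("wrist","w14",x,gate=False);print(st["tool_pos"],st["opening"])
over("top","t14",x,(300,120,470,220),4.5,gate=False)
```

```text
[ 0.58761807 -0.27527416  0.12667515] 0.05294187213458412
```

View pics/w14.png

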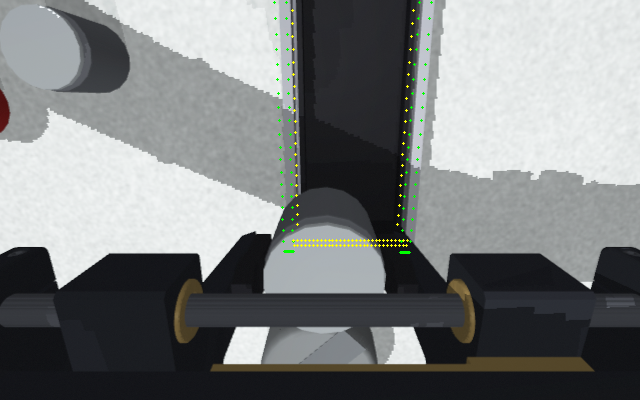

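Run:
```python
from fit import *
x=np.load("ramp.npy")
st,w=shot("wrist");t=arm.capture("top");s=arm.capture("scene")
print(st["tool_pos"],st["joint_vel"].round(2))
from scipy.ndimage import map_coordinates
L=[np.linspace((o,-310,30),(o,-20,30),200) for o in(-54,-46,46,54)]+[np.linspace((o,y,z),(o,y2,z2),100) for o in(-54,-46,46,54) for (y,z,y2,z2) in[(-20,30,yt,30+S*(yt+20))]]
def mk(names,ims):
  D=[]
  for p in ims:
    e=cv2.Canny(cv2.GaussianBlur(cv2.cvtColor(p["color"],cv2.COLOR_BGR2GRAY),(3,3),0),25,70)
    if p is w: e[225:]=0
    D.append(cv2.distanceTransform(255-e,cv2.DIST_L2,5))
  return D
def fit(ims,sts,x0):
  D=mk(0,ims)
  def res(v):
    W=T((v[0],v[1],v[2]),np.concatenate(L));r=[]
    for p,d,q in zip(ims,D,sts):
        uv=proj(p,W,q);ok=(uv[:,0]>1)&(uv[:,0]<638)&(uv[:,1]>1)&(uv[:,1]<(225 if p is w else 398))
        rr=np.minimum(map_coordinates(d,[uv[:,1].clip(0,399),uv[:,0].clip(0,639)],order=1),6);r.append(np.where(ok,rr,0)*(.4 if p is w else 1))
    return np.concatenate(r+[[(v[1]-x[1])*1000]])
  b=None
  for dx in(-.006,-.003,0,.003,.006,.009):
    for da in(-.02,0,.02,.04):
      f=least_squares(res,[x0[0]+dx,x0[1],x0[2]+da],x_scale=[.003,.003,.02],loss="soft_l1")
      if b is None or f.cost<b.cost:b=f
  return b
for nm,ims in(("w",[w]),("t",[t]),("s",[s]),("all",[w,t,s])):
  b=fit(ims,[st if i is w else None for i in ims],x);print(nm,b.x.round(4),b.cost.round(1), T(b.x,[(0,-252,16),(0,-73,16),(0,260,40)])[:,:2].round(4).tolist())
  if nm=="all" : X=b.x
  if nm=="w": XW=b.x
print(T(x[:3],[(0,-252,16),(0,-73,16),(0,260,40)])[:,:2].round(4).tolist())
np.save("r2.npy",X)
im=w["color"].copy()
for l in L:
  for u,v in proj(w,T(X,l),st): 
    if 0<u<640 and 0<v<400: cv2.circle(im,(int(u),int(v)),0,(0,255,0),-1)
cv2.imwrite("pics/w15.png",im)
```

```text
[ 0.58656138 -0.27615015  0.12741876] [ 0.01 -0.01 -0.   -0.   -0.   -0.    0.  ]
w [ 0.625  -0.0188 -0.0584] 34.2 [[0.6103, -0.2704], [0.6207, -0.0917], [0.6401, 0.2408]]
t [ 0.6207  0.0028 -0.0414] 403.3 [[0.6102, -0.249], [0.6176, -0.0701], [0.6314, 0.2626]]
s [ 0.6233 -0.0117 -0.0554] 519.6 [[0.6093, -0.2633], [0.6192, -0.0846], [0.6377, 0.2479]]
all [ 0.625  -0.0071 -0.0573] 1090.1 [[0.6106, -0.2587], [0.6208, -0.08], [0.6399, 0.2525]]
[[0.6079, -0.2704], [0.6187, -0.0918], [0.6387, 0.2406]]
```

View pics/w15.png

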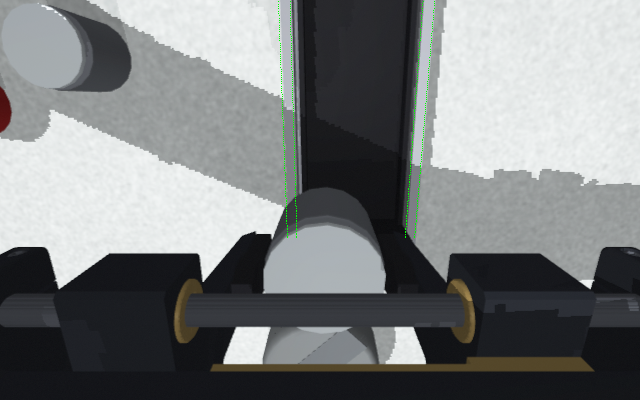

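Run:
```python
from fit import *
x=np.load("ramp.npy");X=x.copy();X[0]+=.002
w=arm.capture("wrist");im=cv2.imread("pics/w10.png")
R=np.array([[.998,-.06,.002],[-.06,-.998,0],[.002,0,-1]]);st=dict(tool_pos=np.array([.39565684,-.24939936,.23618541]),tcp_rot=R)
for L,c in((rampL,(0,255,0)),(trayL(x[3]),(0,255,255))):
  for a,b in L:
    for u,v in proj(w,T(X[:3],np.linspace(a,b,60)),st):
      if 0<u<640 and 0<v<400: cv2.circle(im,(int(u),int(v)),0,c,-1)
cv2.imwrite("pics/w10o.png",cv2.resize(im[100:260,420:620],None,fx=4,fy=4))
```

```text
(no output)
```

View pics/w10o.png

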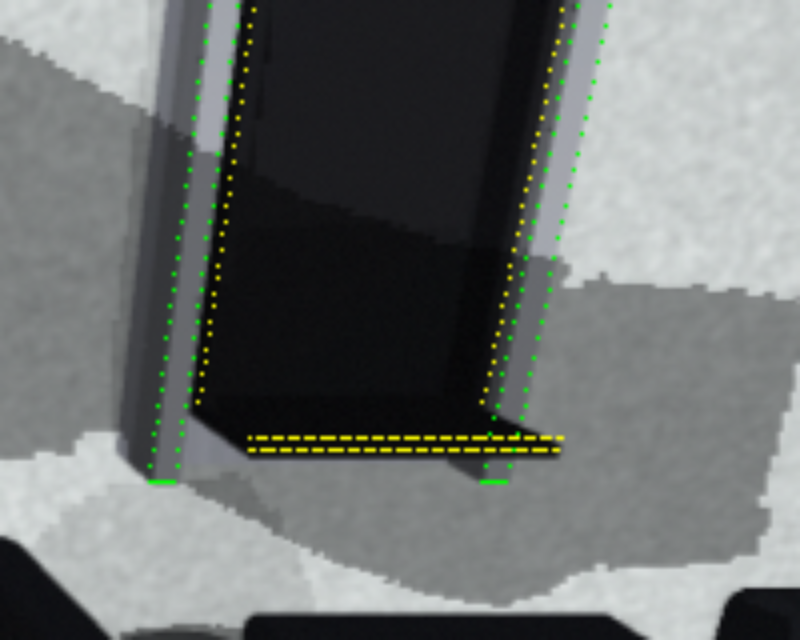

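Request:
drive_tool(series=[0.12, 0.05, 0, 0, 0, 0, 0.235, 0.05, -0.1, 0, 0, 0, 0.235, 0.05, -0.4, 0, 0, 0, 0.235, 0.05, -0.6, 0, 0, 0, 0.235, 0.05, -0.75, 0, 0, 0, 0.235, 0.05, -0.8, 0, 0, 0, 0.235, 0.05, -0.85, 0, 0, 0, 0.235, 0.05, -0.89, 0, 0, 0, 0.235, 0.05, -0.9, 0, 0, 0, 0.235, 0.05, -0.9, 0, 0, 0])

```text
time_s: 15.63
tool_pos: [0.6129, -0.2711, 0.0395]
tcp_rot: [[0.998, -0.06, 0.001], [-0.06, -0.998, -0.0], [0.001, 0.0, -1.0]]
contact_force: [0.2, -0.6, -1.5]
opening: 0.0533
```

Run:
```python
from fit import *
x=np.load("ramp.npy");x[0]+=.002;x[3]=-164;x[4]=-1.5;np.save("ramp.npy",x)
for o in(-89.4,-29.8,29.8,89.4): print(o,T(x[:3],(0,x[3]+o,16)).round(4))
st,w=shot("wrist","w16");print(st["tool_pos"],st["contact_force"])
shot("scene","s16",(200,130,340,230),5)
```

```text
-89.4 [[ 0.6099 -0.2718  0.016 ]]
-29.8 [[ 0.6134 -0.2123  0.016 ]]
29.8 [[ 0.617  -0.1528  0.016 ]]
89.4 [[ 0.6206 -0.0934  0.016 ]]
[ 0.61289962 -0.27109849  0.03950887] [ 0.17220648 -0.5639498  -1.48177779]
```

View pics/w16.png

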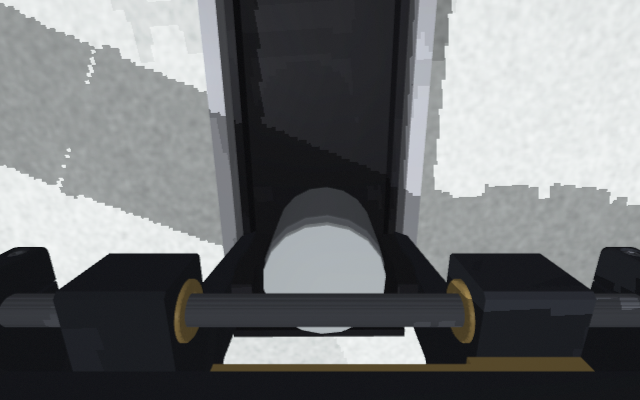

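View pics/s16.png

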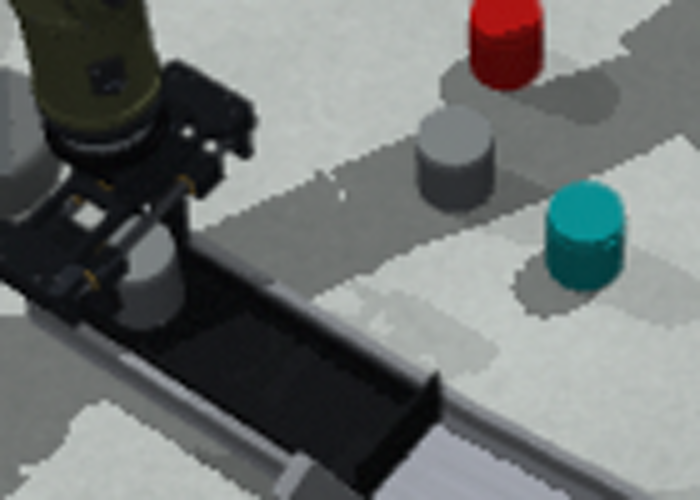

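Request:
drive_tool(series=[-0.02, 0, -0.01, 0, 0, 0, -0.02, 0, -0.02, 0, 0, 0, -0.02, 0, -0.03, 0, 0, 0, -0.02, 0, -0.03, 0, 0, 0])

```text
time_s: 16.07
tool_pos: [0.6103, -0.2709, 0.0357]
tcp_rot: [[0.998, -0.06, -0.0], [-0.06, -0.998, 0.0], [-0.0, -0.0, -1.0]]
contact_force: [0.4, 0.1, -1.1]
opening: 0.053
```

Request:
drive_tool(series=[0, 0, 0, 0, 0, 0, 0, 0, 0, 0, 0, 0, 0, 0, 0, 0, 0, 0, 0, 0, 0, 0, 0, 0, 0, 0, 0, 0, 0, 0], gripper=75)

```text
time_s: 16.48
tool_pos: [0.6106, -0.2709, 0.036]
tcp_rot: [[0.998, -0.06, 0.0], [-0.06, -0.998, -0.0], [0.0, 0.0, -1.0]]
contact_force: [0.0, -0.1, -0.1]
opening: 0.0754
```

Request:
drive_tool(series=[0, 0, 0.3, 0, 0, 0, 0, 0, 0.6, 0, 0, 0, 0, 0, 0.6, 0, 0, 0])

```text
time_s: 16.73
tool_pos: [0.6144, -0.2717, 0.1015]
tcp_rot: [[0.998, -0.06, 0.01], [-0.06, -0.998, -0.003], [0.01, 0.002, -1.0]]
contact_force: [0.6, 0.4, 1.0]
opening: 0.0751
```

Run:
```python
from fit import *
st,w=shot("wrist","w17");print(st["tool_pos"],st["contact_force"],st["opening"])
```

```text
[ 0.6143598  -0.27173627  0.10149722] [0.64074428 0.35223489 0.95642407] 0.07506035784799446
```

View pics/w17.png

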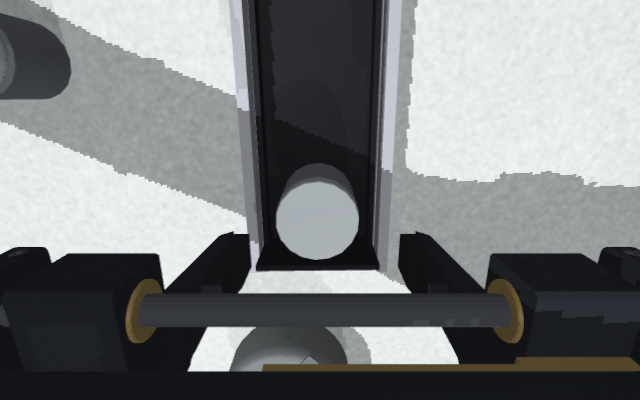

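Request:
drive_tool(series=[-0.02, 0, -0.02, 0, 0, 0, -0.02, 0, -0.05, 0, 0, 0, -0.02, 0, -0.1, 0, 0, 0, -0.02, 0, -0.1, 0, 0, 0, -0.02, 0, -0.1, 0, 0, 0, -0.02, 0, -0.1, 0, 0, 0, -0.02, 0, -0.1, 0, 0, 0, -0.02, 0, -0.1, 0, 0, 0, -0.02, 0, -0.1, 0, 0, 0, -0.02, 0, -0.1, 0, 0, 0], gripper=0)

```text
time_s: 17.62
tool_pos: [0.6085, -0.2709, 0.086]
tcp_rot: [[0.998, -0.06, 0.0], [-0.06, -0.998, -0.0], [0.0, 0.0, -1.0]]
contact_force: [0.1, 0.1, 0.5]
opening: 0.0108
```

Request:
drive_tool(series=[0, 0, -0.05, 0, 0, 0, 0, 0, -0.1, 0, 0, 0, 0, 0, -0.12, 0, 0, 0, 0, 0, -0.12, 0, 0, 0])

```text
time_s: 17.95
tool_pos: [0.6078, -0.2707, 0.0728]
tcp_rot: [[0.998, -0.06, -0.002], [-0.06, -0.998, 0.0], [-0.002, -0.0, -1.0]]
contact_force: [0.2, -0.0, 0.3]
opening: 0.0002
```

Run:
```python
from fit import *
st,w=shot("wrist","w18");print(st["tool_pos"],st["contact_force"],st["opening"])
```

```text
[ 0.60776569 -0.27074434  0.07280866] [ 0.19044979 -0.04737827  0.33908991] 0.00019423597701359035
```

View pics/w18.png

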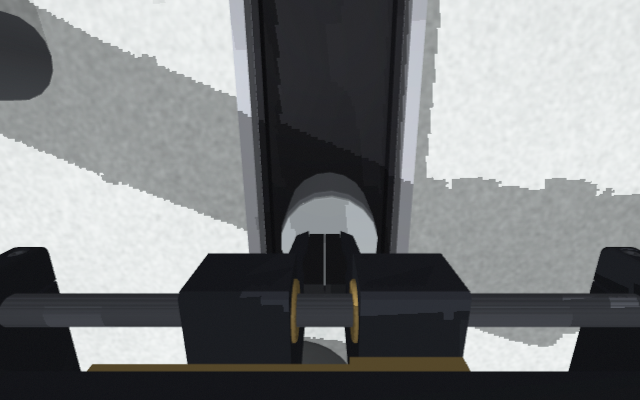

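Request:
drive_tool(series=[0.01, 0, -0.02, 0, 0, 0, 0.02, 0, -0.03, 0, 0, 0, 0.02, 0, -0.03, 0, 0, 0])

```text
time_s: 18.25
tool_pos: [0.6107, -0.2708, 0.0707]
tcp_rot: [[0.998, -0.06, 0.0], [-0.06, -0.998, 0.0], [0.0, -0.0, -1.0]]
contact_force: [-0.5, 0.8, 0.4]
opening: -0.0
```

Request:
drive_tool(series=[0, 0, -0.02, 0, 0, 0, 0, 0, -0.03, 0, 0, 0, 0, 0, -0.03, 0, 0, 0])

```text
time_s: 18.5
tool_pos: [0.6103, -0.2709, 0.0676]
tcp_rot: [[0.998, -0.06, -0.0], [-0.06, -0.998, 0.0], [-0.0, -0.0, -1.0]]
contact_force: [0.1, -1.6, -0.9]
opening: 0.0002
```

Request:
drive_tool(series=[0, 0, -0.02, 0, 0, 0, 0, 0, -0.03, 0, 0, 0, 0, 0, -0.03, 0, 0, 0])

```text
time_s: 18.75
tool_pos: [0.6102, -0.2709, 0.0646]
tcp_rot: [[0.998, -0.06, -0.0], [-0.06, -0.998, 0.0], [-0.0, -0.0, -1.0]]
contact_force: [-0.3, -0.8, 0.7]
opening: 0.0006
```

Request:
drive_tool(series=[0, 0, -0.02, 0, 0, 0, 0, 0, -0.03, 0, 0, 0, 0, 0, -0.03, 0, 0, 0])

```text
time_s: 19.0
tool_pos: [0.6104, -0.2709, 0.0621]
tcp_rot: [[0.998, -0.06, 0.0], [-0.06, -0.998, -0.0], [0.0, 0.0, -1.0]]
contact_force: [-2.4, 0.5, 2.5]
opening: 0.0004
```

Request:
drive_tool(series=[0, 0, -0.02, 0, 0, 0, 0, 0, -0.03, 0, 0, 0, 0, 0, -0.03, 0, 0, 0])

```text
time_s: 19.25
tool_pos: [0.6104, -0.2709, 0.0597]
tcp_rot: [[0.998, -0.06, 0.0], [-0.06, -0.998, -0.0], [0.0, 0.0, -1.0]]
contact_force: [-2.7, 1.2, 8.0]
opening: 0.0005
```

Request:
drive_tool(series=[0, 0, -0.02, 0, 0, 0, 0, 0, -0.03, 0, 0, 0, 0, 0, -0.03, 0, 0, 0])

```text
time_s: 19.5
tool_pos: [0.6106, -0.271, 0.0595]
tcp_rot: [[0.998, -0.06, 0.0], [-0.06, -0.998, -0.001], [0.0, 0.001, -1.0]]
contact_force: [-7.8, 1.7, 25.9]
opening: 0.0004
```

Run:
```python
from fit import *
st,w=shot("wrist","w19");print(st["tool_pos"],st["contact_force"],st["opening"])
shot("scene","s19",(200,130,340,230),5)
```

```text
[ 0.61056775 -0.27096669  0.05950687] [-7.79679331  1.70273016 25.86314193] 0.00038261504631667944
```

View pics/s19.png

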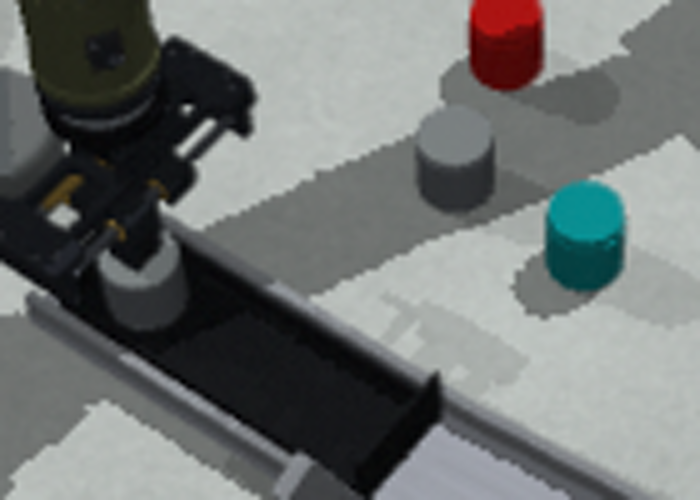

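View pics/w19.png

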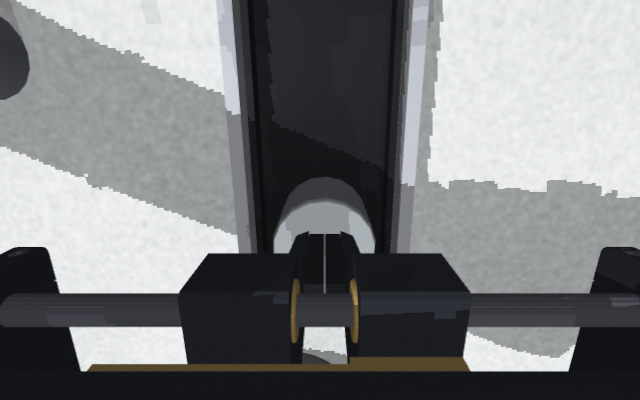

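Request:
drive_tool(series=[0, 0, 0.1, 0, 0, 0, 0, 0, 0.4, 0, 0, 0, -0.2, 0.2, 0.7, 0, 0, 0, -0.5, 0.5, 1, 0, 0, 0, -0.9, 0.7, 1, 0, 0, 0, -1, 0.7, 1, 0, 0, 0])

```text
time_s: 20.1
tool_pos: [0.5085, -0.1971, 0.1576]
tcp_rot: [[0.998, -0.055, 0.001], [-0.055, -0.998, 0.002], [0.001, -0.002, -1.0]]
contact_force: [-0.9, 0.7, -0.2]
opening: 0.0009
```

Request:
drive_tool(series=[-0.3, 0, 0, 0, 0, 0, -0.7, 0, 0, 0, 0, 0, -1, 0, 0, 0, 0, 0, -1, 0, 0, 0, 0, 0, -1, 0, 0, 0, 0, 0, -1, 0, 0, 0, 0, 0, -1, 0, 0, 0, 0, 0], gripper=80)

```text
time_s: 20.68
tool_pos: [0.4126, -0.2009, 0.1559]
tcp_rot: [[0.998, -0.059, 0.003], [-0.059, -0.998, 0.0], [0.003, -0.0, -1.0]]
contact_force: [0.8, -1.0, -1.2]
opening: 0.045
```

Run:
```python
from fit import *
st,w=shot("wrist","w20");print(st["tool_pos"],st["contact_force"],st["opening"],proj(w,[.408,-.1585,.056],st))
shot("scene","s20",(200,110,440,290),3.2)
```

```text
[ 0.41264804 -0.20088291  0.15594978] [ 0.80236912 -1.02221305 -1.19977757] 0.04504264314940659 [[313.88420904 141.40409726]]
```

View pics/w20.png

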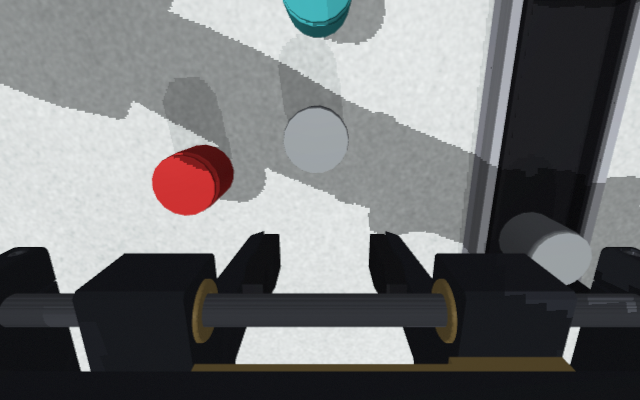

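View pics/s20.png

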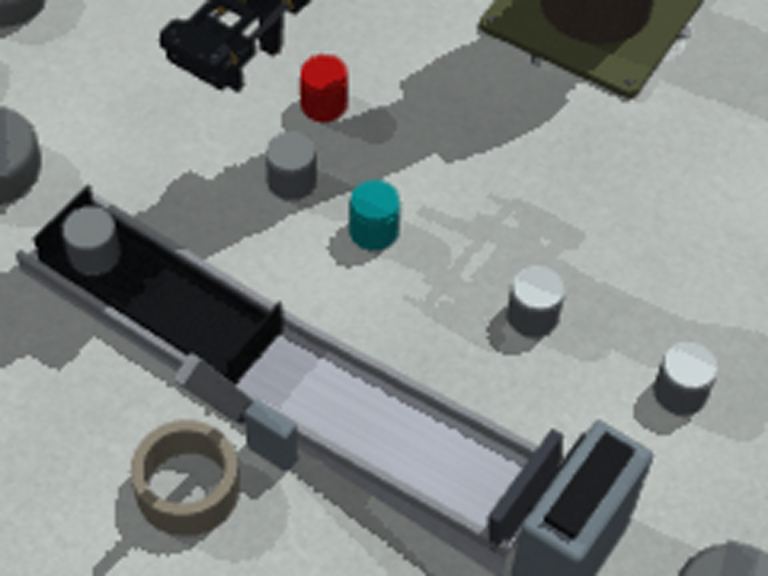

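Request:
drive_tool(series=[-0.015, 0.2, 0, 0, 0, 0, -0.015, 0.43, 0, 0, 0, 0, -0.015, 0.43, -0.1, 0, 0, 0, -0.015, 0.43, -0.4, 0, 0, 0, -0.015, 0.43, -0.7, 0, 0, 0, -0.015, 0.43, -0.9, 0, 0, 0, -0.015, 0.43, -0.9, 0, 0, 0])

```text
time_s: 21.37
tool_pos: [0.4085, -0.1569, 0.0628]
tcp_rot: [[0.998, -0.057, -0.004], [-0.057, -0.998, 0.001], [-0.004, -0.001, -1.0]]
contact_force: [-0.2, 0.1, 0.7]
opening: 0.0801
```

Request:
drive_tool(series=[0, 0, -0.15, 0, 0, 0, 0, 0, -0.3, 0, 0, 0, 0, 0, -0.4, 0, 0, 0, 0, 0, -0.47, 0, 0, 0, 0, 0, -0.47, 0, 0, 0, 0, 0, -0.47, 0, 0, 0])

```text
time_s: 21.87
tool_pos: [0.4095, -0.1589, 0.0222]
tcp_rot: [[0.998, -0.059, -0.003], [-0.059, -0.998, -0.002], [-0.003, 0.002, -1.0]]
contact_force: [0.2, -0.6, 0.2]
opening: 0.0798
```

Run:
```python
from fit import *
st,w=shot("wrist","w21");print(st["tool_pos"],st["contact_force"],st["opening"])
```

```text
[ 0.40949572 -0.15894032  0.02221971] [ 0.22902871 -0.59586427  0.22485304] 0.07976682968969509
```

View pics/w21.png

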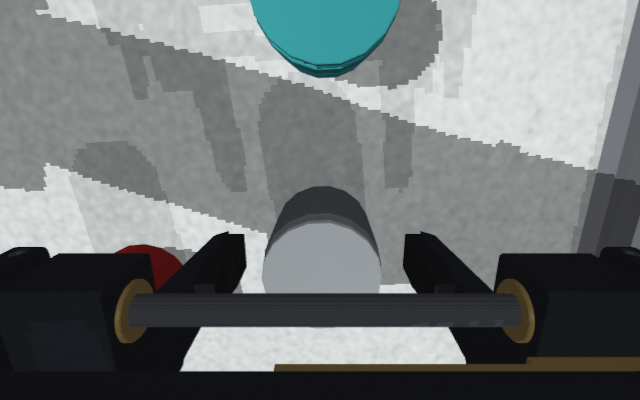

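Request:
drive_tool(series=[0, 0, -0.02, 0, 0, 0, 0, 0, -0.02, 0, 0, 0, 0, 0, -0.02, 0, 0, 0, 0, 0, -0.02, 0, 0, 0, 0, 0, -0.02, 0, 0, 0, 0, 0, -0.02, 0, 0, 0, 0, 0, -0.02, 0, 0, 0], gripper=40)

```text
time_s: 22.5
tool_pos: [0.4083, -0.1585, 0.0202]
tcp_rot: [[0.998, -0.059, -0.005], [-0.059, -0.998, -0.001], [-0.005, 0.001, -1.0]]
contact_force: [0.8, -1.3, 5.2]
opening: 0.0531
```

Request:
drive_tool(series=[0, 0, 0.2, 0, 0, 0, 0, 0, 0.6, 0, 0, 0, 0.2, 0, 1, 0, 0, 0, 0.6, -0.1, 1, 0, 0, 0, 1, -0.2, 1, 0, 0, 0, 1, -0.2, 1, 0, 0, 0])

```text
time_s: 23.0
tool_pos: [0.5132, -0.1792, 0.1226]
tcp_rot: [[0.998, -0.062, 0.002], [-0.062, -0.998, 0.002], [0.002, -0.002, -1.0]]
contact_force: [1.4, -1.0, -1.7]
opening: 0.0533
```

Request:
drive_tool(series=[0.4, -0.1, 0, 0, 0, 0, 0.8, -0.2, 0, 0, 0, 0, 1, -0.3, 0, 0, 0, 0, 1, -0.33, 0, 0, 0, 0, 1, -0.33, 0, 0, 0, 0, 1, -0.33, 0, 0, 0, 0])

```text
time_s: 23.5
tool_pos: [0.6056, -0.211, 0.1188]
tcp_rot: [[0.998, -0.059, -0.01], [-0.059, -0.998, 0.0], [-0.01, 0.0, -1.0]]
contact_force: [-0.2, 0.9, -0.9]
opening: 0.0532
```

Run:
```python
from fit import *
x=np.load("ramp.npy")
st,w=over("wrist","w22",x,gate=False);print(st["tool_pos"],st["contact_force"],st["opening"])
```

```text
[ 0.60561881 -0.21104714  0.11880967] [-0.1934826   0.93770373 -0.93723618] 0.053193638452804254
```

View pics/w22.png

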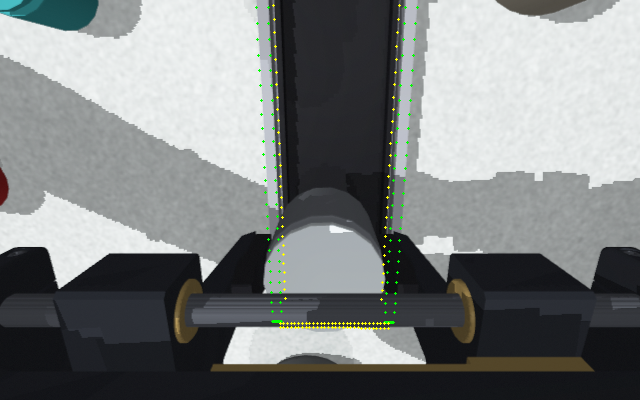

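Request:
drive_tool(series=[0.05, -0.01, 0, 0, 0, 0, 0.05, -0.01, -0.2, 0, 0, 0, 0.05, -0.01, -0.5, 0, 0, 0, 0.05, -0.01, -0.7, 0, 0, 0, 0.05, -0.01, -0.76, 0, 0, 0, 0.05, -0.01, -0.76, 0, 0, 0, 0.05, -0.01, -0.76, 0, 0, 0])

```text
time_s: 24.13
tool_pos: [0.613, -0.2119, 0.0445]
tcp_rot: [[0.998, -0.059, -0.006], [-0.059, -0.998, 0.0], [-0.006, 0.0, -1.0]]
contact_force: [0.1, 0.6, -0.2]
opening: 0.0531
```

Run:
```python
from fit import *
st,w=shot("wrist","w23");print(st["tool_pos"],st["contact_force"],st["opening"])
shot("scene","s23",(200,130,340,230),5)
```

```text
[ 0.61304409 -0.21194555  0.04453989] [ 0.11346619  0.59337192 -0.15278316] 0.05311573888551847
```

View pics/s23.png

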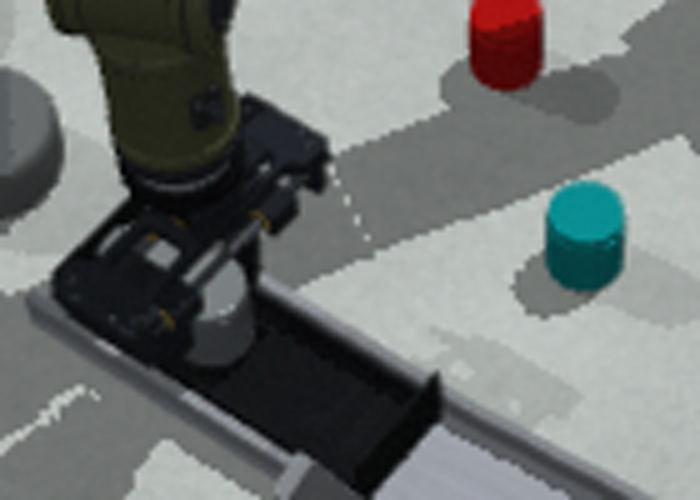

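Request:
drive_tool(series=[0, 0, -0.03, 0, 0, 0, 0, 0, -0.05, 0, 0, 0, 0, 0, -0.07, 0, 0, 0, 0, 0, -0.075, 0, 0, 0, 0, 0, -0.075, 0, 0, 0])

```text
time_s: 24.65
tool_pos: [0.6126, -0.2124, 0.0363]
tcp_rot: [[0.998, -0.059, -0.007], [-0.059, -0.998, -0.0], [-0.007, 0.001, -1.0]]
contact_force: [-0.3, 1.2, -0.1]
opening: 0.0534
```

Request:
drive_tool(series=[0, 0, 0, 0, 0, 0, 0, 0, 0, 0, 0, 0, 0, 0, 0, 0, 0, 0, 0, 0, 0, 0, 0, 0, 0, 0, 0, 0, 0, 0], gripper=75)

```text
time_s: 25.07
tool_pos: [0.6127, -0.2123, 0.0363]
tcp_rot: [[0.998, -0.059, -0.006], [-0.059, -0.998, -0.0], [-0.006, 0.0, -1.0]]
contact_force: [-0.6, -0.1, 0.5]
opening: 0.0748
```

Request:
drive_tool(series=[0, 0, 0.3, 0, 0, 0, 0, 0, 0.55, 0, 0, 0, 0, 0, 0.55, 0, 0, 0, 0, 0, 0.55, 0, 0, 0])

```text
time_s: 25.4
tool_pos: [0.6138, -0.2124, 0.0928]
tcp_rot: [[0.998, -0.06, -0.004], [-0.06, -0.998, -0.001], [-0.004, 0.001, -1.0]]
contact_force: [-0.4, 0.1, 0.7]
opening: 0.0751
```

Request:
drive_tool(series=[0, 0, 0, 0, 0, 0, 0, 0, 0, 0, 0, 0, 0, 0, 0, 0, 0, 0, 0, 0, 0, 0, 0, 0, 0, 0, 0, 0, 0, 0, 0, 0, 0, 0, 0, 0, 0, 0, 0, 0, 0, 0, 0, 0, 0, 0, 0, 0, 0, 0, 0, 0, 0, 0, 0, 0, 0, 0, 0, 0], gripper=0)

```text
time_s: 26.23
tool_pos: [0.6126, -0.2123, 0.0913]
tcp_rot: [[0.998, -0.059, -0.007], [-0.059, -0.998, -0.0], [-0.007, 0.001, -1.0]]
contact_force: [0.7, -1.4, 0.5]
opening: 0.0107
```

Run:
```python
from fit import *
st,w=shot("wrist","w24");print(st["tool_pos"],st["contact_force"],st["opening"])
```

```text
[ 0.61264142 -0.21234119  0.09125838] [ 0.71072888 -1.36870578  0.54549998] 0.010729189156275963
```

View pics/w24.png

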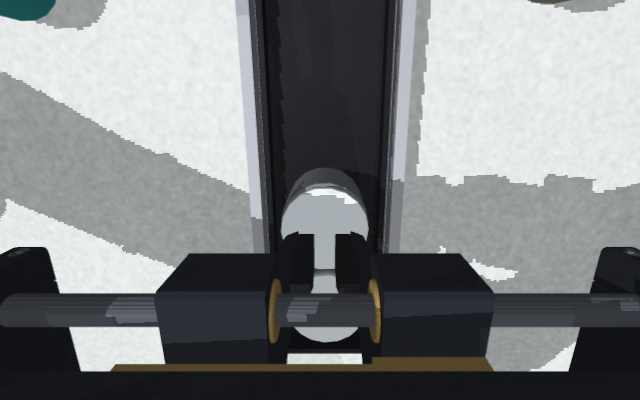

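Request:
drive_tool(series=[0, 0, -0.1, 0, 0, 0, 0, 0, -0.2, 0, 0, 0, 0, 0, -0.24, 0, 0, 0, 0, 0, -0.26, 0, 0, 0, 0, 0, -0.28, 0, 0, 0, 0, 0, -0.3, 0, 0, 0])

```text
time_s: 26.78
tool_pos: [0.6119, -0.2124, 0.0613]
tcp_rot: [[0.998, -0.059, -0.008], [-0.059, -0.998, -0.0], [-0.008, 0.001, -1.0]]
contact_force: [-2.8, 0.2, 4.5]
opening: 0.0002
```

Request:
drive_tool(series=[0, 0, -0.015, 0, 0, 0, 0, 0, -0.03, 0, 0, 0, 0, 0, -0.045, 0, 0, 0, 0, 0, -0.045, 0, 0, 0])

```text
time_s: 27.12
tool_pos: [0.6117, -0.2124, 0.0596]
tcp_rot: [[0.998, -0.06, -0.008], [-0.06, -0.998, -0.002], [-0.008, 0.002, -1.0]]
contact_force: [-8.7, 0.8, 20.8]
opening: 0.0002
```

Request:
drive_tool(series=[0, 0, 0.1, 0, 0, 0, 0, 0, 0.4, 0, 0, 0, -0.2, 0.2, 0.7, 0, 0, 0, -0.5, 0.5, 1, 0, 0, 0, -0.8, 0.9, 1, 0, 0, 0, -1, 1, 1, 0, 0, 0])

```text
time_s: 27.62
tool_pos: [0.5141, -0.1094, 0.1589]
tcp_rot: [[0.998, -0.059, -0.0], [-0.059, -0.998, 0.002], [-0.0, -0.002, -1.0]]
contact_force: [0.7, 0.9, -0.5]
opening: 0.0001
```

Request:
drive_tool(series=[-0.3, 0.3, 0, 0, 0, 0, -0.6, 0.7, 0, 0, 0, 0, -0.9, 1, 0, 0, 0, 0, -0.9, 1, 0, 0, 0, 0], gripper=80)

```text
time_s: 27.95
tool_pos: [0.4183, -0.0078, 0.1575]
tcp_rot: [[0.999, -0.051, -0.009], [-0.051, -0.999, 0.002], [-0.009, -0.002, -1.0]]
contact_force: [0.5, 0.6, 0.1]
opening: 0.0252
```

Request:
drive_tool(series=[0, 0.3, 0, 0, 0, 0, 0, 0.7, 0, 0, 0, 0, 0, 0.9, 0, 0, 0, 0, 0, 0.9, 0, 0, 0, 0])

```text
time_s: 28.28
tool_pos: [0.4237, 0.0842, 0.1576]
tcp_rot: [[0.999, -0.051, -0.003], [-0.051, -0.999, 0.006], [-0.003, -0.006, -1.0]]
contact_force: [0.4, 0.3, -0.4]
opening: 0.0521
```

Run:
```python
from fit import *
st,w=shot("wrist","w25");print(st["tool_pos"],st["contact_force"],st["opening"],st["tcp_rot"].round(3))
print(proj(w,[.419,.146,.056],st))
print(lids(w,[(.419,.146)],st=st))
shot("scene","s25",(200,110,440,290),3.2)
```

```text
[0.42368732 0.08417285 0.15758373] [ 0.43380457  0.33015942 -0.43620889] 0.05206966414891678 [[ 0.999 -0.051 -0.003]
 [-0.051 -0.999  0.006]
 [-0.003 -0.006 -1.   ]]
[[313.6431133  116.49587886]]
[[ 0.42214404  0.14688965 37.39157104]]
```

View pics/w25.png

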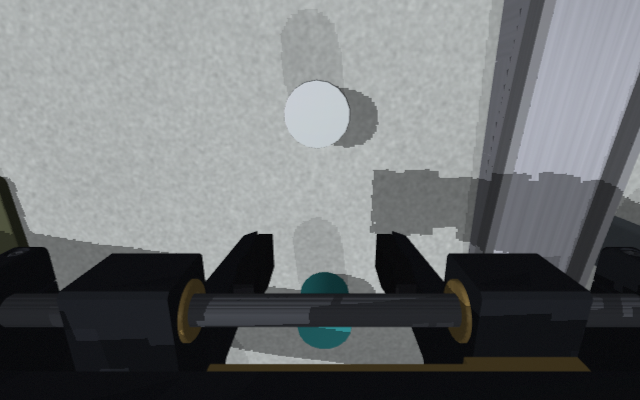

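View pics/s25.png

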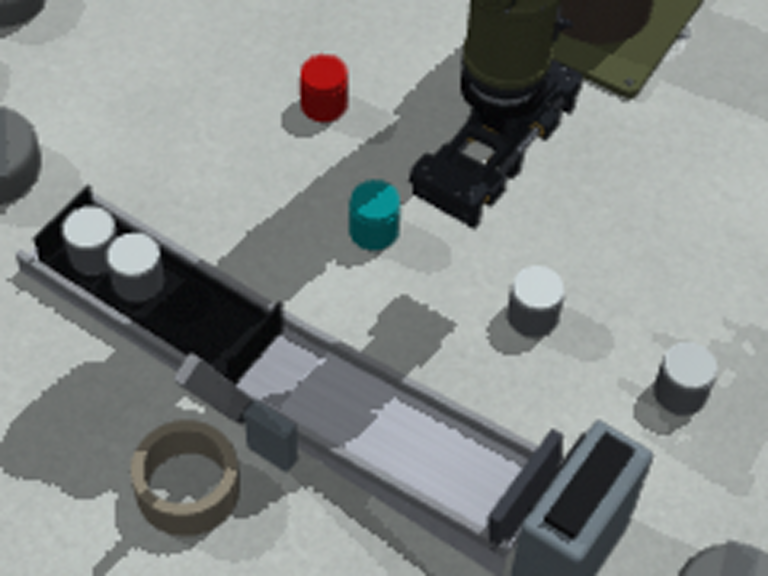

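Request:
drive_tool(series=[-0.01, 0.35, 0, 0, 0, 0, -0.01, 0.69, 0, 0, 0, 0, -0.01, 0.69, -0.1, 0, 0, 0, -0.01, 0.69, -0.4, 0, 0, 0, -0.01, 0.69, -0.6, 0, 0, 0, -0.01, 0.69, -0.7, 0, 0, 0, -0.01, 0.69, -0.7, 0, 0, 0, -0.01, 0.69, -0.7, 0, 0, 0])

```text
time_s: 29.05
tool_pos: [0.4216, 0.1452, 0.0865]
tcp_rot: [[0.998, -0.061, -0.008], [-0.061, -0.998, -0.002], [-0.008, 0.002, -1.0]]
contact_force: [0.6, 0.4, -0.1]
opening: 0.0798
```

Run:
```python
from fit import *
st,w=shot("wrist","w26");print(st["tool_pos"],st["opening"],st["tcp_rot"].round(3));print(lids(w,[(.421,.147)],st=st))
```

```text
[0.42156977 0.14521605 0.08650734] 0.07976251732454594 [[ 0.998 -0.061 -0.008]
 [-0.061 -0.998 -0.002]
 [-0.008  0.002 -1.   ]]
[[ 0.3933769   0.12110826 15.03331566]]
```

View pics/w26.png

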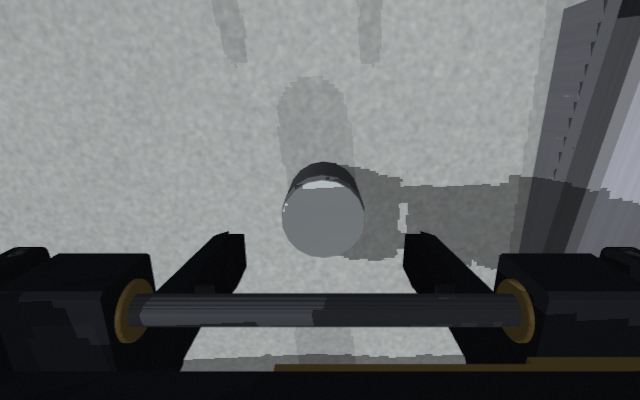

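Request:
drive_tool(series=[0, 0.01, -0.2, 0, -0.001, 0, 0, 0.01, -0.4, 0, -0.001, 0, 0, 0.01, -0.55, 0, -0.001, 0, 0, 0.01, -0.64, 0, -0.001, 0, 0, 0.01, -0.67, 0, -0.001, 0, 0, 0.01, -0.67, 0, -0.001, 0])

```text
time_s: 29.6
tool_pos: [0.4221, 0.1476, 0.0198]
tcp_rot: [[0.998, -0.059, 0.0], [-0.059, -0.998, -0.0], [0.0, 0.0, -1.0]]
contact_force: [-0.2, -0.2, -0.1]
opening: 0.0799
```

Request:
drive_tool(series=[0, 0, 0, 0, 0, 0, 0, 0, 0, 0, 0, 0, 0, 0, 0, 0, 0, 0, 0, 0, 0, 0, 0, 0, 0, 0, 0, 0, 0, 0, 0, 0, 0, 0, 0, 0], gripper=40)

```text
time_s: 30.1
tool_pos: [0.4218, 0.1477, 0.0202]
tcp_rot: [[0.998, -0.06, 0.0], [-0.06, -0.998, 0.0], [0.0, -0.0, -1.0]]
contact_force: [-0.9, -0.5, 6.4]
opening: 0.0527
```

Request:
drive_tool(series=[0, 0, 0.2, 0, 0, 0, 0, 0, 0.6, 0, 0, 0, 0.2, -0.2, 1, 0, 0, 0, 0.6, -0.6, 1, 0, 0, 0, 0.95, -0.95, 1, 0, 0, 0, 1, -1, 1, 0, 0, 0])

```text
time_s: 30.6
tool_pos: [0.5233, 0.0451, 0.1209]
tcp_rot: [[0.998, -0.061, 0.001], [-0.061, -0.998, -0.0], [0.001, 0.0, -1.0]]
contact_force: [1.2, 1.3, -2.2]
opening: 0.0533
```

Request:
drive_tool(series=[0.3, -0.3, 0, 0, 0, 0, 0.6, -0.6, 0, 0, 0, 0, 0.9, -0.9, 0, 0, 0, 0, 0.95, -1, 0, 0, 0, 0])

```text
time_s: 30.93
tool_pos: [0.6205, -0.0599, 0.119]
tcp_rot: [[0.998, -0.069, 0.002], [-0.069, -0.998, -0.004], [0.003, 0.003, -1.0]]
contact_force: [1.3, -0.6, -1.0]
opening: 0.0529
```

Request:
drive_tool(series=[0, -0.3, 0, 0, 0, 0, 0, -0.6, 0, 0, 0, 0, 0, -0.9, 0, 0, 0, 0, 0, -0.98, 0, 0, 0, 0, 0, -0.98, 0, 0, 0, 0, 0, -0.98, 0, 0, 0, 0])

```text
time_s: 31.43
tool_pos: [0.6161, -0.1498, 0.1194]
tcp_rot: [[0.998, -0.06, -0.001], [-0.06, -0.998, 0.001], [-0.001, -0.001, -1.0]]
contact_force: [0.3, 0.4, -0.7]
opening: 0.0526
```

Run:
```python
from fit import *
x=np.load("ramp.npy")
st,w=over("wrist","w27",x,gate=False);print(st["tool_pos"],st["contact_force"],st["opening"])
```

```text
[ 0.61606705 -0.14981838  0.1193755 ] [ 0.34269413  0.40721581 -0.69457432] 0.052591419673011876
```

View pics/w27.png

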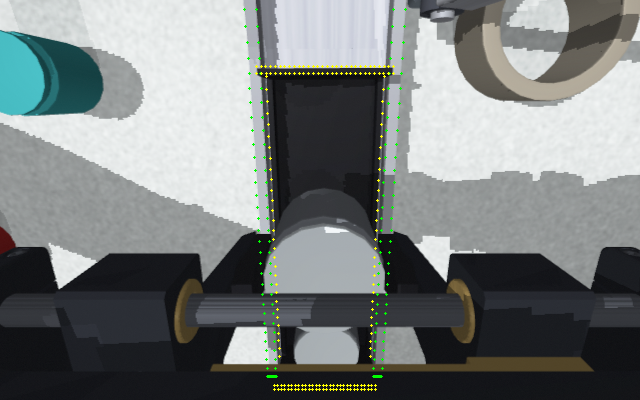

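Request:
drive_tool(series=[0.015, -0.03, 0, 0, 0, 0, 0.015, -0.03, -0.2, 0, 0, 0, 0.015, -0.03, -0.5, 0, 0, 0, 0.015, -0.03, -0.7, 0, 0, 0, 0.015, -0.03, -0.76, 0, 0, 0, 0.015, -0.03, -0.79, 0, 0, 0, 0.015, -0.03, -0.82, 0, 0, 0, 0.015, -0.03, -0.82, 0, 0, 0])

```text
time_s: 32.15
tool_pos: [0.619, -0.1526, 0.0385]
tcp_rot: [[0.998, -0.059, 0.001], [-0.059, -0.998, 0.0], [0.001, -0.0, -1.0]]
contact_force: [-0.2, -0.0, -1.4]
opening: 0.0531
```

Run:
```python
from fit import *
st,w=shot("wrist","w28");print(st["tool_pos"],st["contact_force"],st["opening"])
```

```text
[ 0.61895402 -0.15262838  0.03854745] [-0.23220074 -0.01731782 -1.39976211] 0.053065043214265584
```

View pics/w28.png

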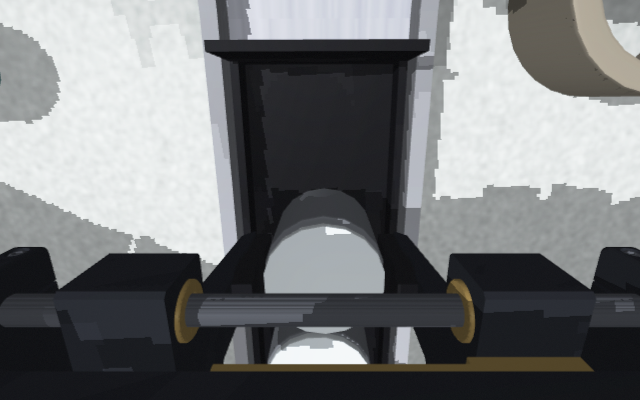

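Good fit; lower a touch, release, raise, close and press.

Request:
drive_tool(series=[-0.01, 0, -0.01, 0, 0, 0, -0.01, 0, -0.02, 0, 0, 0, -0.01, 0, -0.02, 0, 0, 0])

```text
time_s: 32.45
tool_pos: [0.6175, -0.1535, 0.0364]
tcp_rot: [[0.998, -0.06, 0.001], [-0.06, -0.998, -0.0], [0.001, 0.0, -1.0]]
contact_force: [0.4, 0.4, -0.2]
opening: 0.0529
```

Request:
drive_tool(series=[0, 0, 0, 0, 0, 0, 0, 0, 0, 0, 0, 0, 0, 0, 0, 0, 0, 0, 0, 0, 0, 0, 0, 0, 0, 0, 0, 0, 0, 0], gripper=75)

```text
time_s: 32.87
tool_pos: [0.6172, -0.1533, 0.0358]
tcp_rot: [[0.998, -0.059, -0.0], [-0.059, -0.998, -0.0], [-0.0, 0.0, -1.0]]
contact_force: [-0.1, 0.4, 0.9]
opening: 0.075
```

Request:
drive_tool(series=[0, 0, 0.3, 0, 0, 0, 0, 0, 0.55, 0, 0, 0, 0, 0, 0.55, 0, 0, 0, 0, 0, 0.55, 0, 0, 0])

```text
time_s: 33.2
tool_pos: [0.6182, -0.1533, 0.0922]
tcp_rot: [[0.998, -0.06, 0.003], [-0.06, -0.998, -0.0], [0.003, 0.0, -1.0]]
contact_force: [-0.8, -0.1, -0.5]
opening: 0.0751
```

Request:
drive_tool(series=[0, 0, 0, 0, 0, 0, 0, 0, 0, 0, 0, 0, 0, 0, 0, 0, 0, 0, 0, 0, 0, 0, 0, 0, 0, 0, 0, 0, 0, 0, 0, 0, 0, 0, 0, 0, 0, 0, 0, 0, 0, 0, 0, 0, 0, 0, 0, 0, 0, 0, 0, 0, 0, 0, 0, 0, 0, 0, 0, 0, 0, 0, 0, 0, 0, 0], gripper=0)

```text
time_s: 34.12
tool_pos: [0.6172, -0.1533, 0.0908]
tcp_rot: [[0.998, -0.059, -0.0], [-0.059, -0.998, -0.0], [-0.0, 0.0, -1.0]]
contact_force: [0.9, 0.7, 1.1]
opening: 0.0038
```

Run:
```python
from fit import *
st,w=shot("wrist","w29");print(st["tool_pos"],st["contact_force"],st["opening"])
shot("scene","s29",(200,110,440,290),3.2)
```

```text
[ 0.61715808 -0.15330758  0.09079344] [0.88377419 0.65725735 1.09414471] 0.0037958847026825105
```

View pics/w29.png

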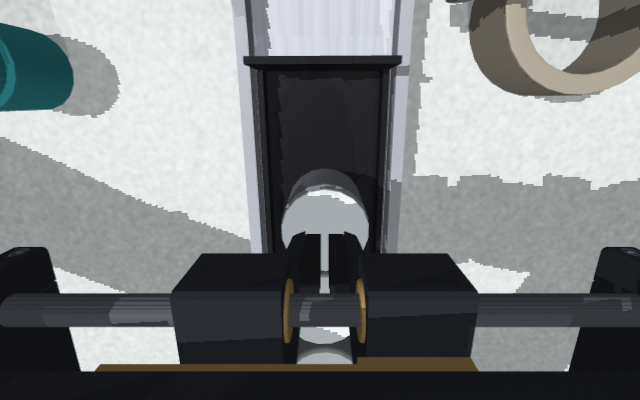

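Request:
drive_tool(series=[0, 0, -0.1, 0, 0, 0, 0, 0, -0.2, 0, 0, 0, 0, 0, -0.24, 0, 0, 0, 0, 0, -0.26, 0, 0, 0, 0, 0, -0.28, 0, 0, 0, 0, 0, -0.3, 0, 0, 0])

```text
time_s: 34.72
tool_pos: [0.6162, -0.1535, 0.0607]
tcp_rot: [[0.998, -0.059, -0.002], [-0.059, -0.998, -0.001], [-0.002, 0.001, -1.0]]
contact_force: [-3.2, 0.2, 5.2]
opening: 0.0005
```

Request:
drive_tool(series=[0, 0, -0.015, 0, 0, 0, 0, 0, -0.03, 0, 0, 0, 0, 0, -0.045, 0, 0, 0, 0, 0, -0.045, 0, 0, 0])

```text
time_s: 35.05
tool_pos: [0.6161, -0.1535, 0.0595]
tcp_rot: [[0.998, -0.06, -0.002], [-0.06, -0.998, -0.002], [-0.002, 0.003, -1.0]]
contact_force: [-10.1, -1.0, 25.4]
opening: 0.0002
```

Request:
drive_tool(series=[0, 0, 0.1, 0, 0, 0, 0, 0, 0.4, 0, 0, 0, -0.2, 0.2, 0.7, 0, 0, 0, -0.5, 0.5, 1, 0, 0, 0, -0.8, 0.9, 1, 0, 0, 0, -1, 1, 1, 0, 0, 0])

```text
time_s: 35.55
tool_pos: [0.5185, -0.0502, 0.1584]
tcp_rot: [[0.998, -0.059, 0.006], [-0.059, -0.998, 0.003], [0.006, -0.003, -1.0]]
contact_force: [1.1, 1.4, -1.4]
opening: 0.0002
```

Request:
drive_tool(series=[-0.3, 0.3, 0, 0, 0, 0, -0.6, 0.7, 0, 0, 0, 0, -0.95, 1, 0, 0, 0, 0, -0.95, 1, 0, 0, 0, 0], gripper=80)

```text
time_s: 35.88
tool_pos: [0.4181, 0.0509, 0.157]
tcp_rot: [[0.999, -0.052, -0.002], [-0.052, -0.999, 0.002], [-0.002, -0.002, -1.0]]
contact_force: [-0.7, -0.1, 0.2]
opening: 0.0252
```

Request:
drive_tool(series=[0, 0.3, 0, 0, 0, 0, 0, 0.7, 0, 0, 0, 0, 0, 1, 0, 0, 0, 0, 0, 1, 0, 0, 0, 0])

```text
time_s: 36.22
tool_pos: [0.4229, 0.1556, 0.1574]
tcp_rot: [[0.999, -0.05, 0.003], [-0.05, -0.999, 0.009], [0.003, -0.009, -1.0]]
contact_force: [-0.1, -0.1, -0.2]
opening: 0.0513
```

Request:
drive_tool(series=[0, 0.3, 0, 0, 0, 0, 0, 0.7, 0, 0, 0, 0, 0, 0.95, 0, 0, 0, 0, 0, 0.95, 0, 0, 0, 0, 0, 0.95, 0, 0, 0, 0, 0, 0.95, 0, 0, 0, 0])

```text
time_s: 36.72
tool_pos: [0.4221, 0.2401, 0.1559]
tcp_rot: [[0.998, -0.06, -0.001], [-0.06, -0.998, -0.002], [-0.001, 0.002, -1.0]]
contact_force: [0.0, -0.1, -0.6]
opening: 0.0799
```

Run:
```python
from fit import *
st,w=shot("wrist","w30");print(st["tool_pos"],st["contact_force"],st["opening"],st["tcp_rot"].round(3))
print(proj(w,[.42,.315,.056],st));print(lids(w,[(.42,.315)],st=st))
shot("scene","s30",(200,110,440,290),3.2)
```

```text
[0.42206343 0.24014705 0.15592577] [ 0.02287985 -0.13475876 -0.61422084] 0.07985466885819308 [[ 0.998 -0.06  -0.001]
 [-0.06  -0.998 -0.002]
 [-0.001  0.002 -1.   ]]
[[314.73943624  97.83160644]]
[[ 0.42047311  0.31448704 35.52793503]]
```

View pics/w30.png

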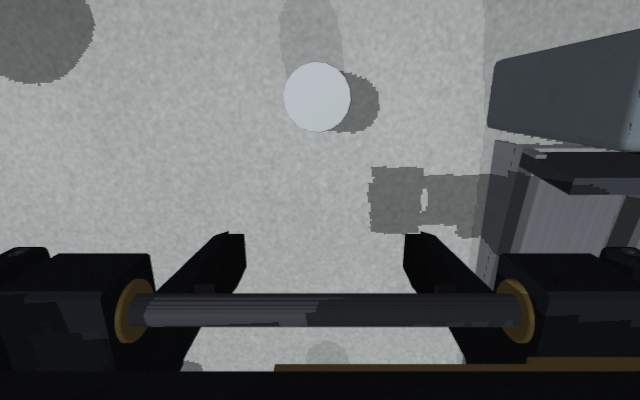

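View pics/s30.png

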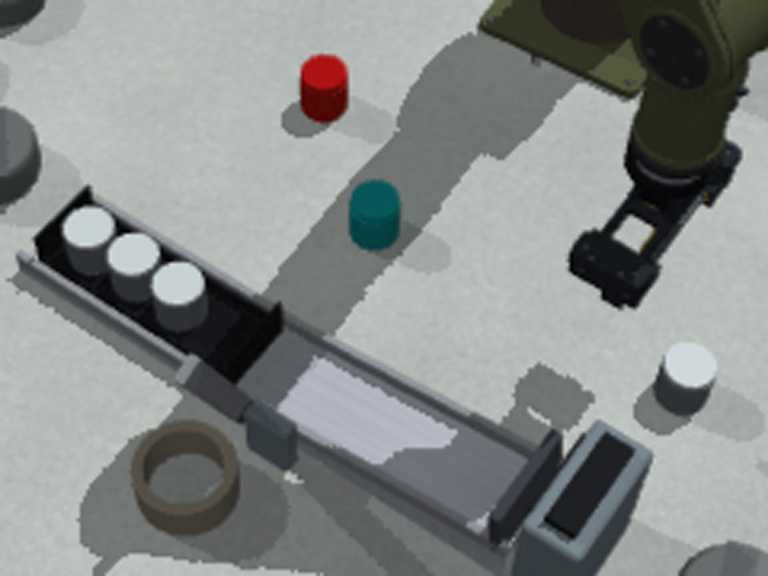

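Request:
drive_tool(series=[-0.015, 0.35, 0, 0, 0, 0, -0.015, 0.745, 0, 0, 0, 0, -0.015, 0.745, -0.1, 0, 0, 0, -0.015, 0.745, -0.4, 0, 0, 0, -0.015, 0.745, -0.6, 0, 0, 0, -0.015, 0.745, -0.7, 0, 0, 0, -0.015, 0.745, -0.7, 0, 0, 0, -0.015, 0.745, -0.7, 0, 0, 0])

```text
time_s: 37.48
tool_pos: [0.4208, 0.3155, 0.0864]
tcp_rot: [[0.998, -0.06, -0.001], [-0.06, -0.998, -0.001], [-0.001, 0.001, -1.0]]
contact_force: [0.4, 0.3, 0.3]
opening: 0.0801
```

Run:
```python
from fit import *
st,w=shot("wrist","w31");print(st["tool_pos"],st["opening"],st["tcp_rot"].round(3))
```

```text
[0.42079618 0.31548738 0.08636386] 0.08013611819311117 [[ 0.998 -0.06  -0.001]
 [-0.06  -0.998 -0.001]
 [-0.001  0.001 -1.   ]]
```

View pics/w31.png

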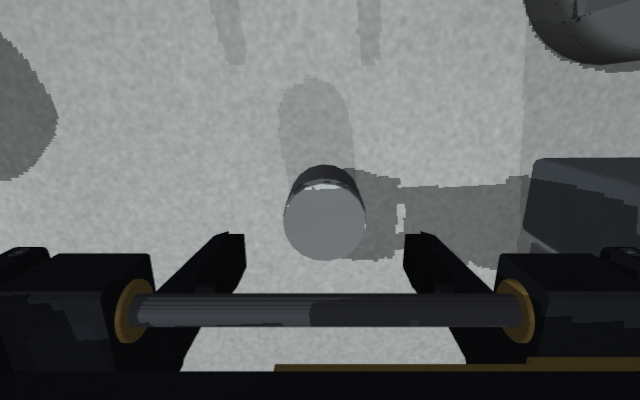

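Request:
drive_tool(series=[0, 0, -0.2, 0, 0, 0, 0, 0, -0.4, 0, 0, 0, 0, 0, -0.55, 0, 0, 0, 0, 0, -0.64, 0, 0, 0, 0, 0, -0.665, 0, 0, 0, 0, 0, -0.665, 0, 0, 0])

```text
time_s: 38.03
tool_pos: [0.4209, 0.3164, 0.0201]
tcp_rot: [[0.998, -0.059, 0.0], [-0.059, -0.998, 0.0], [0.0, -0.0, -1.0]]
contact_force: [-0.1, -0.4, -0.1]
opening: 0.0799
```

Request:
drive_tool(series=[0, 0, 0, 0, 0, 0, 0, 0, 0, 0, 0, 0, 0, 0, 0, 0, 0, 0, 0, 0, 0, 0, 0, 0, 0, 0, 0, 0, 0, 0, 0, 0, 0, 0, 0, 0], gripper=40)

```text
time_s: 38.53
tool_pos: [0.4209, 0.3164, 0.0203]
tcp_rot: [[0.998, -0.06, 0.0], [-0.06, -0.998, 0.0], [0.0, -0.0, -1.0]]
contact_force: [-0.2, -0.7, 3.5]
opening: 0.0532
```

Request:
drive_tool(series=[0, 0, 0.2, 0, 0, 0, 0, 0, 0.6, 0, 0, 0, 0, -0.2, 1, 0, 0, 0, 0, -0.6, 1, 0, 0, 0, 0, -0.95, 1, 0, 0, 0, 0, -1, 1, 0, 0, 0])

```text
time_s: 39.03
tool_pos: [0.4201, 0.2072, 0.1195]
tcp_rot: [[0.998, -0.066, -0.002], [-0.066, -0.998, -0.01], [-0.001, 0.01, -1.0]]
contact_force: [0.3, -0.1, -1.3]
opening: 0.0531
```

Request:
drive_tool(series=[0, -0.3, 0, 0, 0, 0, 0, -0.7, 0, 0, 0, 0, 0, -1, 0, 0, 0, 0, 0, -1, 0, 0, 0, 0])

```text
time_s: 39.37
tool_pos: [0.4189, 0.1074, 0.1189]
tcp_rot: [[0.998, -0.068, -0.005], [-0.068, -0.998, -0.01], [-0.004, 0.01, -1.0]]
contact_force: [-0.6, 0.1, -0.5]
opening: 0.0532
```

Request:
drive_tool(series=[0.2, -0.3, 0, 0, 0, 0, 0.5, -0.7, 0, 0, 0, 0, 0.7, -1, 0, 0, 0, 0, 0.7, -1, 0, 0, 0, 0])

```text
time_s: 39.7
tool_pos: [0.4943, 0.007, 0.1187]
tcp_rot: [[0.997, -0.073, 0.001], [-0.073, -0.997, -0.006], [0.001, 0.006, -1.0]]
contact_force: [0.1, -0.2, -1.5]
opening: 0.0533
```

Request:
drive_tool(series=[0.1, -0.3, 0, 0, 0, 0, 0.2, -0.7, 0, 0, 0, 0, 0.3, -1, 0, 0, 0, 0, 0.3, -1, 0, 0, 0, 0])

```text
time_s: 40.03
tool_pos: [0.5213, -0.0927, 0.1184]
tcp_rot: [[0.997, -0.072, -0.002], [-0.072, -0.997, -0.006], [-0.001, 0.006, -1.0]]
contact_force: [0.3, -0.8, -1.9]
opening: 0.0533
```

Request:
drive_tool(series=[0.3, -0.1, 0, 0, 0, 0, 0.7, -0.1, 0, 0, 0, 0, 0.98, -0.1, 0, 0, 0, 0, 0.98, -0.1, 0, 0, 0, 0, 0.98, -0.1, 0, 0, 0, 0, 0.98, -0.1, 0, 0, 0, 0])

```text
time_s: 40.53
tool_pos: [0.6172, -0.0932, 0.119]
tcp_rot: [[0.998, -0.059, -0.003], [-0.059, -0.998, -0.0], [-0.003, 0.0, -1.0]]
contact_force: [-0.3, 0.7, -1.9]
opening: 0.053
```

Run:
```python
from fit import *
x=np.load("ramp.npy")
st,w=over("wrist","w32",x,gate=False);print(st["tool_pos"],st["contact_force"],st["opening"])
```

```text
[ 0.61721543 -0.09316361  0.1189988 ] [-0.29975027  0.71169795 -1.86451045] 0.05300038186882296
```

View pics/w32.png

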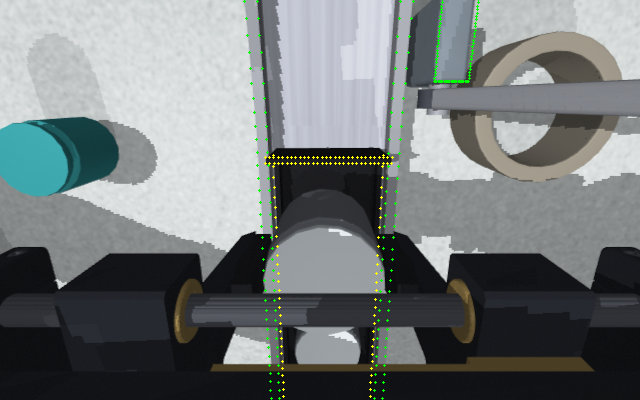

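Request:
drive_tool(series=[0.03, 0.005, 0, 0, 0, 0, 0.03, 0.005, -0.2, 0, 0, 0, 0.03, 0.005, -0.5, 0, 0, 0, 0.03, 0.005, -0.7, 0, 0, 0, 0.03, 0.005, -0.76, 0, 0, 0, 0.03, 0.005, -0.79, 0, 0, 0, 0.03, 0.005, -0.82, 0, 0, 0, 0.03, 0.005, -0.825, 0, 0, 0, 0.03, 0.005, -0.825, 0, 0, 0])

```text
time_s: 41.33
tool_pos: [0.6224, -0.0932, 0.0384]
tcp_rot: [[0.998, -0.059, 0.001], [-0.059, -0.998, -0.0], [0.001, -0.0, -1.0]]
contact_force: [-0.0, -0.3, -1.9]
opening: 0.0533
```

Request:
drive_tool(series=[0, 0, 0, 0, 0, 0, 0, 0, 0, 0, 0, 0, 0, 0, 0, 0, 0, 0, 0, 0, 0, 0, 0, 0, 0, 0, 0, 0, 0, 0], gripper=75)

```text
time_s: 41.75
tool_pos: [0.6218, -0.0933, 0.0375]
tcp_rot: [[0.998, -0.059, 0.0], [-0.059, -0.998, -0.0], [0.0, 0.0, -1.0]]
contact_force: [0.3, 0.7, 0.8]
opening: 0.075
```

Request:
drive_tool(series=[0, 0, 0.3, 0, 0, 0, 0, 0, 0.55, 0, 0, 0, 0, 0, 0.55, 0, 0, 0, 0, 0, 0.55, 0, 0, 0])

```text
time_s: 42.08
tool_pos: [0.6227, -0.0932, 0.0937]
tcp_rot: [[0.998, -0.06, 0.003], [-0.06, -0.998, -0.0], [0.003, -0.0, -1.0]]
contact_force: [-0.4, -0.1, -0.5]
opening: 0.0749
```

Request:
drive_tool(series=[0, 0, 0, 0, 0, 0, 0, 0, 0, 0, 0, 0, 0, 0, 0, 0, 0, 0, 0, 0, 0, 0, 0, 0, 0, 0, 0, 0, 0, 0, 0, 0, 0, 0, 0, 0, 0, 0, 0, 0, 0, 0, 0, 0, 0, 0, 0, 0, 0, 0, 0, 0, 0, 0, 0, 0, 0, 0, 0, 0, 0, 0, 0, 0, 0, 0], gripper=0)

```text
time_s: 43.0
tool_pos: [0.6216, -0.0933, 0.0923]
tcp_rot: [[0.998, -0.059, -0.0], [-0.059, -0.998, -0.0], [-0.0, 0.0, -1.0]]
contact_force: [-0.4, -0.5, -0.1]
opening: 0.0043
```

Run:
```python
from fit import *
st,w=shot("wrist","w33");print(st["tool_pos"],st["contact_force"],st["opening"])
```

```text
[ 0.62163831 -0.09333644  0.09228954] [-0.44967663 -0.50357445 -0.12112515] 0.004317969718358194
```

View pics/w33.png

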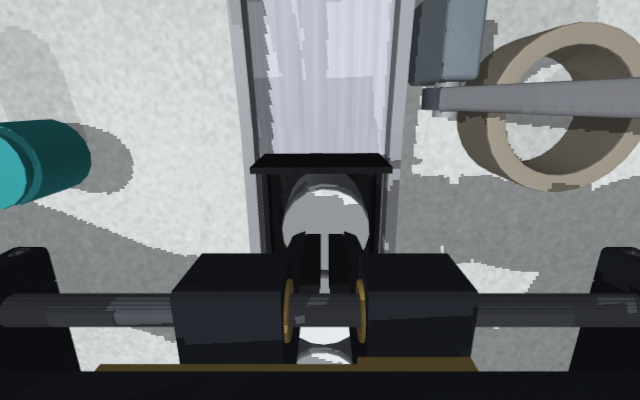

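Request:
drive_tool(series=[0, 0, -0.1, 0, 0, 0, 0, 0, -0.2, 0, 0, 0, 0, 0, -0.25, 0, 0, 0, 0, 0, -0.27, 0, 0, 0, 0, 0, -0.29, 0, 0, 0, 0, 0, -0.31, 0, 0, 0])

```text
time_s: 43.55
tool_pos: [0.6208, -0.0935, 0.0612]
tcp_rot: [[0.998, -0.059, -0.002], [-0.059, -0.998, -0.001], [-0.002, 0.001, -1.0]]
contact_force: [-2.7, -0.4, 5.0]
opening: 0.0003
```

Request:
drive_tool(series=[0, 0, -0.015, 0, 0, 0, 0, 0, -0.03, 0, 0, 0, 0, 0, -0.05, 0, 0, 0, 0, 0, -0.05, 0, 0, 0])

```text
time_s: 43.88
tool_pos: [0.6208, -0.0936, 0.0595]
tcp_rot: [[0.998, -0.06, -0.001], [-0.06, -0.998, -0.003], [-0.001, 0.003, -1.0]]
contact_force: [-9.6, -2.1, 26.4]
opening: 0.0008
```

Request:
drive_tool(series=[0, 0, 0.1, 0, 0, 0, 0, 0, 0.5, 0, 0, 0, 0, -0.1, 0.9, 0, 0, 0, 0, -0.5, 1, 0, 0, 0, 0, -0.9, 1, 0, 0, 0, 0, -1, 1, 0, 0, 0])

```text
time_s: 44.38
tool_pos: [0.6215, -0.2028, 0.1568]
tcp_rot: [[0.998, -0.069, 0.001], [-0.069, -0.998, -0.007], [0.001, 0.007, -1.0]]
contact_force: [-1.1, -0.9, -0.6]
opening: 0.0004
```

Run:
```python
from fit import *
shot("scene","s34",(190,150,330,250),5.5)
st,w=shot("wrist","w34");print(st["tool_pos"])
```

```text
[ 0.62081271 -0.20258132  0.15579498]
```

View pics/w34.png

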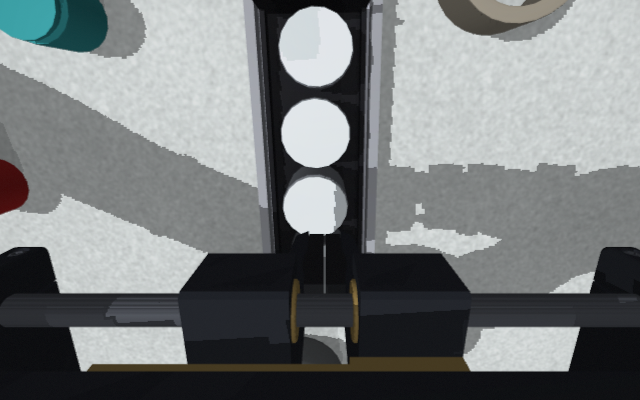

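View pics/s34.png

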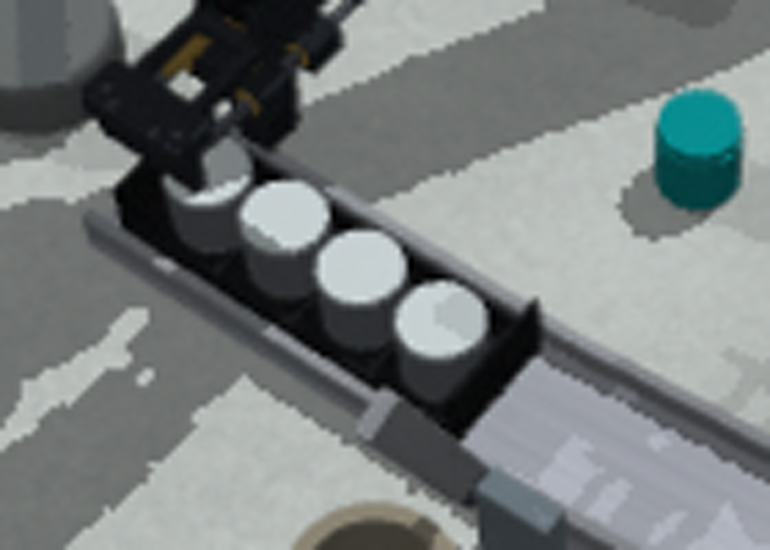

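Request:
drive_tool(series=[-0.05, -0.3, 0, 0, 0, 0.018, -0.1, -0.6, 0, 0, 0, 0.036, -0.15, -0.9, 0, 0, 0, 0.054, -0.16, -1, 0, 0, 0, 0.072, -0.16, -1, 0, 0, 0, 0.09, -0.16, -1, 0, 0, 0, 0.108, -0.16, -1, 0, 0, 0, 0.125, -0.16, -1, 0, 0, 0, 0.125])

```text
time_s: 45.15
tool_pos: [0.6059, -0.2913, 0.1557]
tcp_rot: [[0.745, 0.667, -0.0], [0.667, -0.745, 0.002], [0.001, -0.002, -1.0]]
contact_force: [-0.9, -0.4, -0.1]
opening: 0.0006
```

Request:
drive_tool(series=[0, -0.3, 0, 0, 0, 0.018, 0, -0.55, 0, 0, 0, 0.036, 0, -0.55, 0, 0, 0, 0.054, 0, -0.55, 0, 0, 0, 0.072, 0, -0.55, 0, 0, 0, 0.09, 0, -0.55, 0, 0, 0, 0.108, 0, -0.55, 0, 0, 0, 0.125, 0, -0.55, 0, 0, 0, 0.125, 0, -0.55, 0, 0, 0, 0.125])

```text
time_s: 45.9
tool_pos: [0.606, -0.347, 0.156]
tcp_rot: [[0.063, 0.998, 0.0], [0.998, -0.063, 0.001], [0.001, 0.0, -1.0]]
contact_force: [0.9, -0.5, 0.4]
opening: 0.0004
```

Run:
```python
from fit import *
x=np.load("ramp.npy")
st,w=shot("wrist","w35");print(st["tool_pos"],st["tcp_rot"].round(3),st["q"].round(2)); shot("top","t35",(300,110,520,260),3.6)
R=lambda P:T(x[:3],P).round(4)
print("start",R((0,-340,0)),"rear",R((0,-290,0)),"end",R((0,13.4,0)))
```

```text
[ 0.60600821 -0.34703598  0.15598897] [[ 0.063  0.998  0.   ]
 [ 0.998 -0.063  0.001]
 [ 0.001  0.    -1.   ]] [ 0.91  1.08 -1.09  1.36  0.96  1.26  1.28]
start [[ 0.6046 -0.3583  0.    ]] rear [[ 0.6077 -0.3084  0.    ]] end [[ 0.6259 -0.0055  0.    ]]
```

View pics/t35.png

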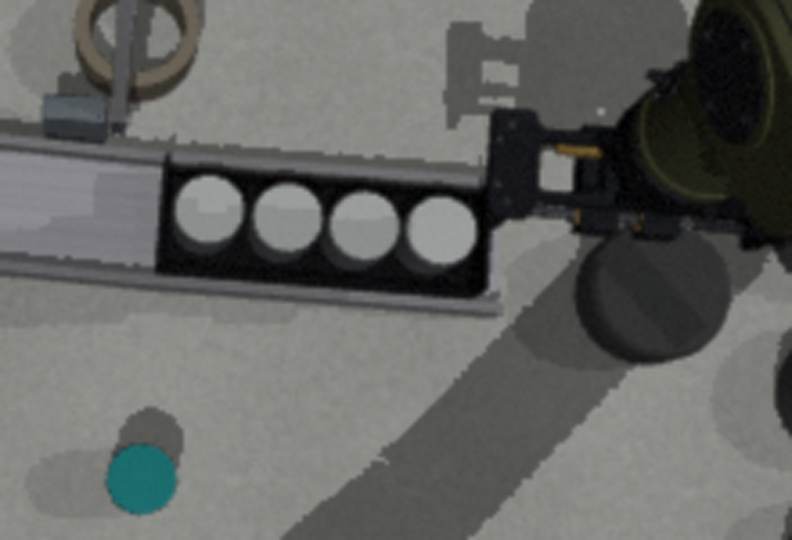

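View pics/w35.png

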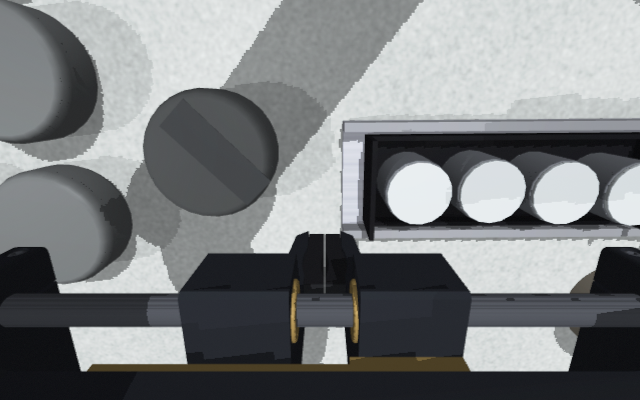

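Request:
drive_tool(series=[-0.01, -0.05, -0.3, 0, 0, 0, -0.01, -0.05, -0.6, 0, 0, 0, -0.01, -0.05, -0.9, 0, 0, 0, -0.01, -0.05, -0.9, 0, 0, 0])

```text
time_s: 46.33
tool_pos: [0.6005, -0.3529, 0.0598]
tcp_rot: [[0.061, 0.998, -0.01], [0.998, -0.061, 0.001], [0.001, -0.01, -1.0]]
contact_force: [-0.9, 0.1, -1.3]
opening: 0.0006
```

Request:
drive_tool(series=[0, 0, -0.2, 0, 0, 0, 0, 0, -0.36, 0, 0, 0, 0, 0, -0.36, 0, 0, 0, 0, 0, -0.36, 0, 0, 0])

```text
time_s: 46.67
tool_pos: [0.6045, -0.3532, 0.03]
tcp_rot: [[0.06, 0.998, -0.0], [0.998, -0.06, -0.0], [-0.0, -0.0, -1.0]]
contact_force: [-0.1, -0.3, 0.1]
opening: 0.0003
```

Request:
drive_tool(series=[0.005, 0.08, 0, 0, 0, 0, 0.01, 0.14, 0, 0, 0, 0, 0.01, 0.18, 0, 0, 0, 0, 0.012, 0.22, 0, 0, 0, 0, 0.015, 0.26, 0, 0, 0, 0, 0.018, 0.3, 0, 0, 0, 0, 0.02, 0.34, 0, 0, 0, 0, 0.022, 0.38, 0, 0, 0, 0])

```text
time_s: 47.33
tool_pos: [0.6066, -0.3197, 0.0308]
tcp_rot: [[0.063, 0.998, 0.0], [0.998, -0.063, -0.007], [-0.007, 0.001, -1.0]]
contact_force: [0.1, -8.0, 3.0]
opening: 0.0003
```

Run:
```python
from fit import *
st,w=shot("wrist","w36");print(st["tool_pos"],st["contact_force"])
shot("scene","s36",(170,120,370,260),4)
```

```text
[ 0.60663356 -0.31971376  0.03078501] [ 0.05708418 -7.98781439  2.9514682 ]
```

View pics/w36.png

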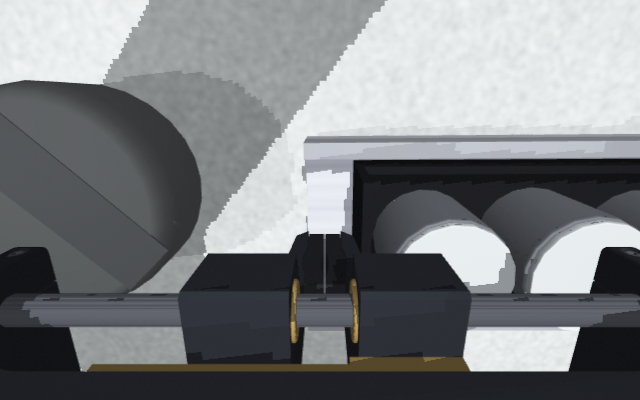

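View pics/s36.png

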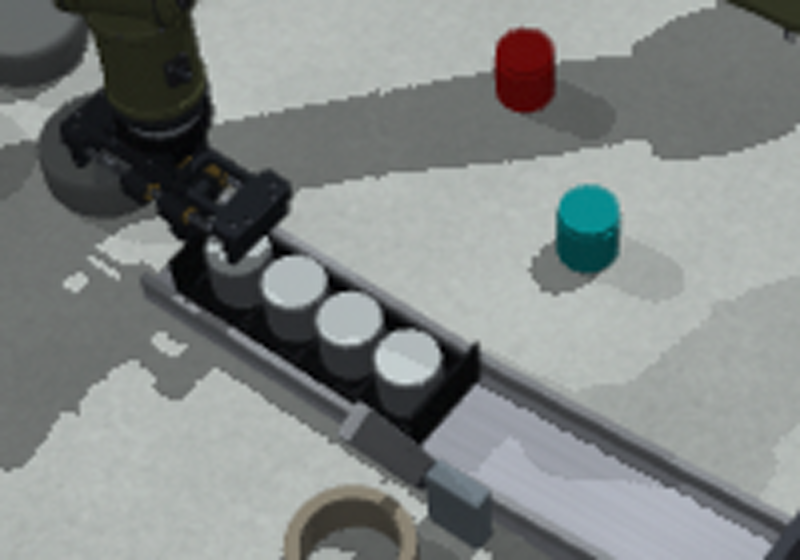

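Request:
drive_tool(series=[0.003, 0.05, 0, 0, 0, 0, 0.007, 0.12, 0, 0, 0, 0, 0.012, 0.2, 0, 0, 0, 0, 0.017, 0.28, 0, 0, 0, 0, 0.022, 0.36, 0, 0, 0, 0, 0.026, 0.44, 0, 0, 0, 0, 0.031, 0.52, 0, 0, 0, 0, 0.036, 0.6, 0, 0, 0, 0, 0.041, 0.68, 0, 0, 0, 0, 0.046, 0.76, 0, 0, 0, 0, 0.05, 0.84, 0, 0, 0, 0, 0.054, 0.9, 0, 0, 0, 0])

```text
time_s: 48.43
tool_pos: [0.6122, -0.2292, 0.0307]
tcp_rot: [[0.063, 0.998, -0.0], [0.998, -0.063, -0.007], [-0.007, 0.0, -1.0]]
contact_force: [-1.0, -7.4, 2.5]
opening: 0.0004
```

Run:
```python
from fit import *
st,w=shot("wrist","w37");print(st["tool_pos"],st["contact_force"])
shot("scene","s37",(190,130,390,270),4)
```

```text
[ 0.61218878 -0.22924771  0.03067717] [-0.96009709 -7.4480719   2.51553456]
```

View pics/s37.png

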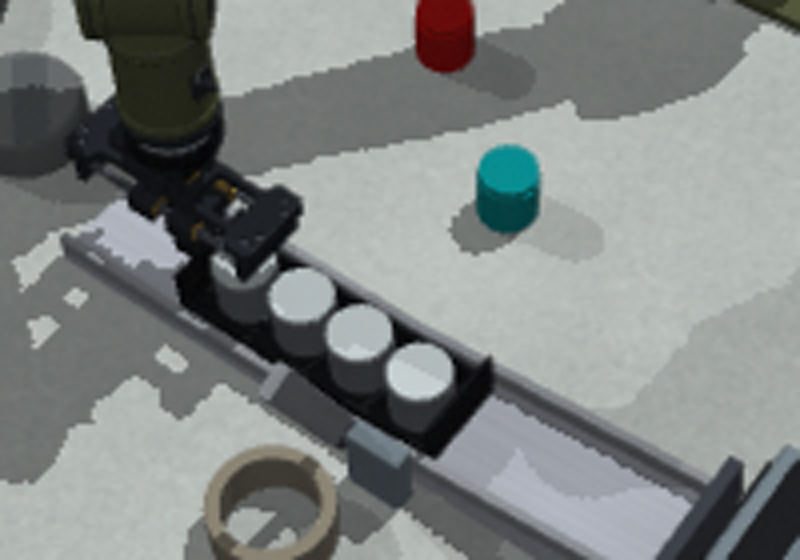

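Request:
drive_tool(series=[0.003, 0.06, 0, 0, 0, 0, 0.008, 0.14, 0, 0, 0, 0, 0.013, 0.22, 0, 0, 0, 0, 0.018, 0.3, 0, 0, 0, 0, 0.023, 0.38, 0, 0, 0, 0, 0.028, 0.46, 0, 0, 0, 0, 0.033, 0.54, 0, 0, 0, 0, 0.037, 0.62, 0, 0, 0, 0, 0.042, 0.7, 0, 0, 0, 0, 0.047, 0.78, 0, 0, 0, 0, 0.052, 0.86, 0, 0, 0, 0, 0.056, 0.93, 0, 0, 0, 0])

```text
time_s: 49.53
tool_pos: [0.6178, -0.1361, 0.0304]
tcp_rot: [[0.063, 0.998, -0.0], [0.998, -0.063, -0.007], [-0.007, 0.0, -1.0]]
contact_force: [-0.1, -8.5, 2.9]
opening: 0.0001
```

Run:
```python
from fit import *
st,w=shot("wrist","w38");print(st["tool_pos"],st["contact_force"])
shot("scene","s38",(210,130,410,270),4)
```

```text
[ 0.61781349 -0.13610228  0.0304153 ] [-0.08458416 -8.48384337  2.9093041 ]
```

View pics/s38.png

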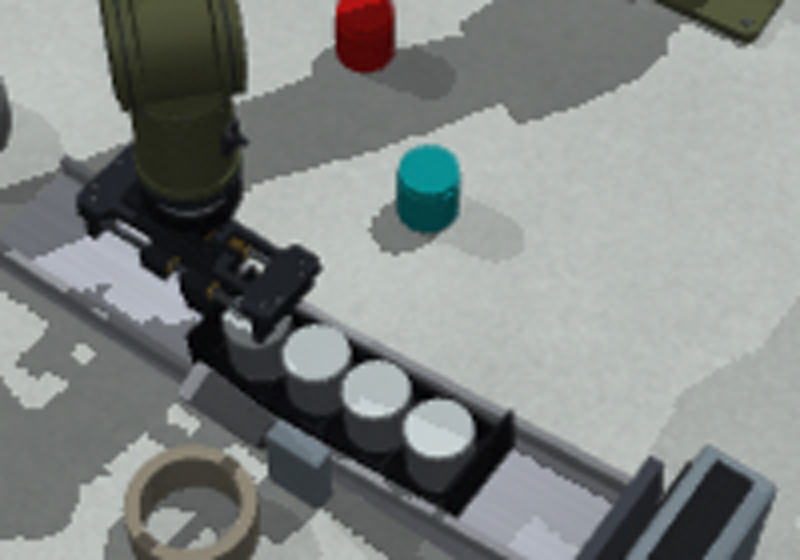

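View pics/w38.png

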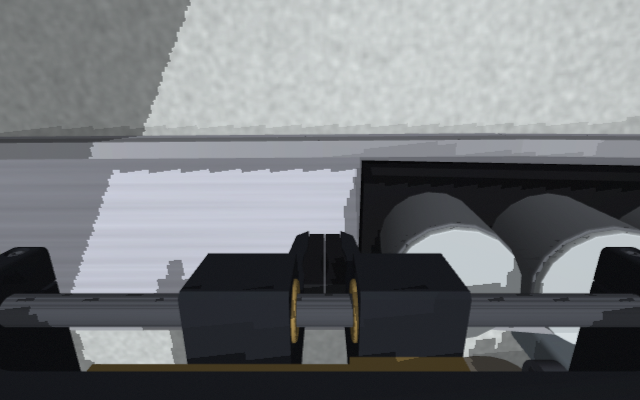

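Request:
drive_tool(series=[0.003, 0.06, 0, 0, 0, 0, 0.008, 0.14, 0, 0, 0, 0, 0.013, 0.22, 0, 0, 0, 0, 0.018, 0.3, 0, 0, 0, 0, 0.023, 0.38, 0, 0, 0, 0, 0.028, 0.46, 0, 0, 0, 0, 0.033, 0.54, 0, 0, 0, 0, 0.037, 0.62, 0, 0, 0, 0, 0.042, 0.7, 0, 0, 0, 0, 0.046, 0.76, 0, 0, 0, 0, 0.049, 0.81, 0, 0, 0, 0, 0.051, 0.85, 0, 0, 0, 0])

```text
time_s: 50.63
tool_pos: [0.6233, -0.0558, 0.031]
tcp_rot: [[0.065, 0.998, -0.001], [0.998, -0.065, -0.015], [-0.015, 0.0, -1.0]]
contact_force: [-1.8, -20.7, 16.4]
opening: 0.0004
```

Request:
drive_tool(series=[0.003, 0.05, 0.01, 0, 0, 0, 0.006, 0.1, 0.02, 0, 0, 0, 0.009, 0.15, 0.02, 0, 0, 0, 0.011, 0.19, 0.025, 0, 0, 0, 0.013, 0.22, 0.03, 0, 0, 0])

```text
time_s: 51.05
tool_pos: [0.6248, -0.033, 0.0338]
tcp_rot: [[0.065, 0.998, -0.0], [0.998, -0.065, -0.013], [-0.013, 0.001, -1.0]]
contact_force: [-0.9, -15.3, 10.2]
opening: 0.0003
```

Run:
```python
from fit import *
st,w=shot("wrist","w39");print(st["tool_pos"],st["contact_force"])
shot("scene","s39",(230,150,430,290),4)
```

```text
[ 0.62477188 -0.0329998   0.03381987] [ -0.93300131 -15.34669357  10.23966048]
```

View pics/s39.png

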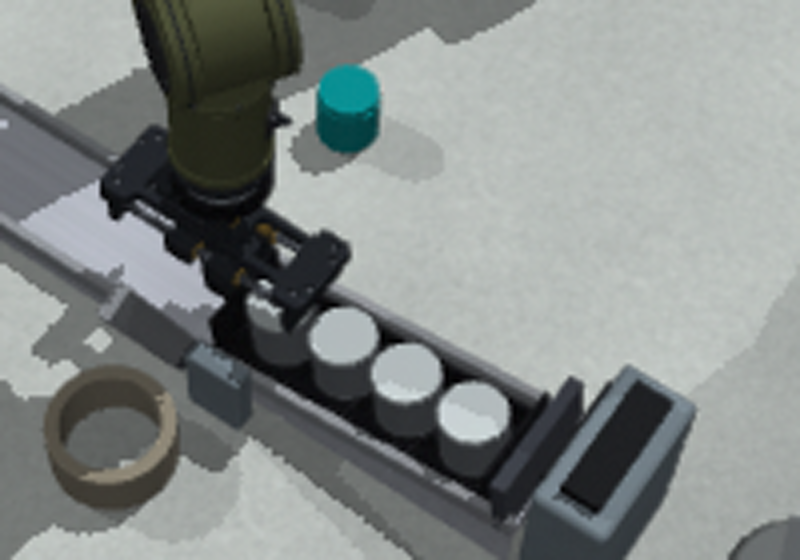

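Request:
drive_tool(series=[0.002, 0.03, 0.01, 0, 0, 0, 0.004, 0.06, 0.02, 0, 0, 0, 0.005, 0.08, 0.02, 0, 0, 0])

```text
time_s: 51.4
tool_pos: [0.6245, -0.0243, 0.0349]
tcp_rot: [[0.064, 0.998, -0.002], [0.998, -0.064, -0.012], [-0.012, -0.001, -1.0]]
contact_force: [-2.0, -17.6, 9.1]
opening: 0.0002
```

Request:
drive_tool(series=[0.001, 0.02, 0.005, 0, 0, 0, 0.002, 0.04, 0.01, 0, 0, 0, 0.002, 0.04, 0.01, 0, 0, 0])

```text
time_s: 51.65
tool_pos: [0.6244, -0.0244, 0.0351]
tcp_rot: [[0.067, 0.998, -0.003], [0.998, -0.067, -0.018], [-0.019, -0.002, -1.0]]
contact_force: [-0.6, -19.0, 4.8]
opening: 0.0007
```

Request:
drive_tool(series=[0.001, 0.015, 0.003, 0, 0, 0, 0.002, 0.03, 0.005, 0, 0, 0, 0.002, 0.03, 0.005, 0, 0, 0])

```text
time_s: 51.9
tool_pos: [0.6243, -0.0245, 0.0352]
tcp_rot: [[0.069, 0.998, -0.004], [0.997, -0.069, -0.023], [-0.024, -0.003, -1.0]]
contact_force: [-1.3, -23.4, 5.8]
opening: -0.0001
```

Run:
```python
from fit import *
st,w=shot("wrist","w40");print(st["tool_pos"],st["contact_force"])
shot("scene","s40",(290,200,410,290),6);shot("top","t40",(180,110,340,220),5)
```

```text
[ 0.62433117 -0.02450008  0.03516877] [ -1.34739814 -23.41030302   5.78826088]
```

View pics/s40.png

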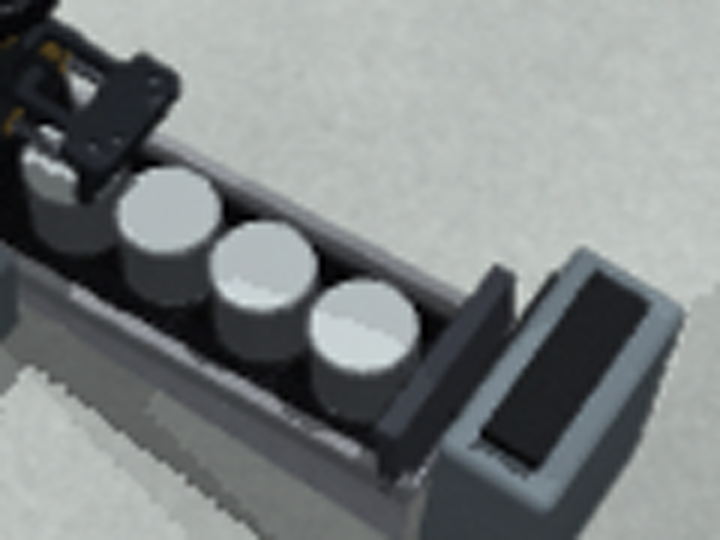

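View pics/t40.png

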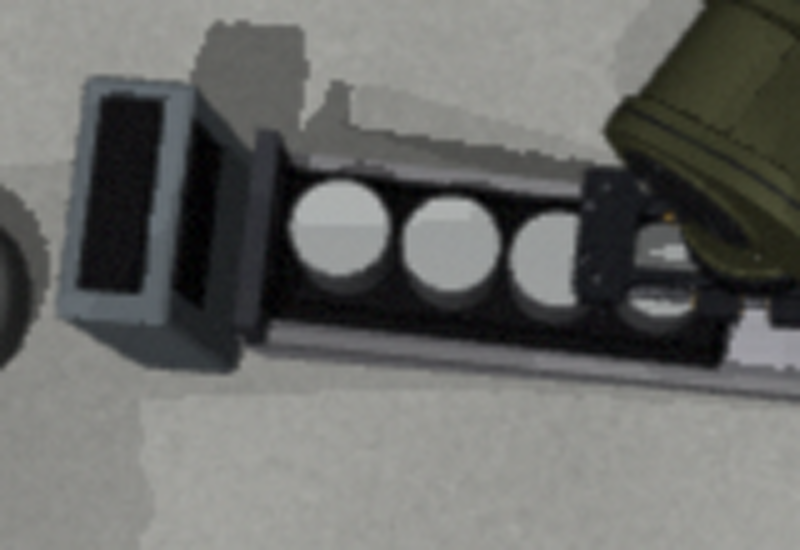

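Request:
drive_tool(series=[-0.005, -0.1, 0, 0, 0, 0, -0.015, -0.25, 0, 0, 0, 0, -0.025, -0.45, 0, 0, 0, 0, -0.025, -0.5, 0, 0, 0, 0, -0.025, -0.5, 0.3, 0, 0, 0, -0.025, -0.5, 0.7, 0, 0, 0, -0.025, -0.5, 1, 0, 0, 0, -0.025, -0.5, 1, 0, 0, 0])

```text
time_s: 52.72
tool_pos: [0.626, -0.0567, 0.1434]
tcp_rot: [[0.058, 0.998, 0.01], [0.998, -0.058, 0.005], [0.006, 0.01, -1.0]]
contact_force: [0.9, 1.3, 0.5]
opening: -0.0002
```

Request:
drive_tool(series=[-0.3, 0, 0.3, 0, 0, 0, -0.6, 0, 0.6, 0, 0, 0, -0.9, 0, 0.9, 0, 0, 0, -1, 0, 1, 0, 0, 0])

```text
time_s: 53.05
tool_pos: [0.52, -0.0582, 0.2395]
tcp_rot: [[0.055, 0.998, 0.001], [0.998, -0.055, 0.001], [0.001, 0.001, -1.0]]
contact_force: [0.4, 0.7, -0.1]
opening: 0.0003
```

Request:
drive_tool(series=[0, 0.3, 0, 0, 0, 0, 0, 0.6, 0, 0, 0, 0, 0, 0.9, 0, 0, 0, 0, 0, 1, 0, 0, 0, 0])

```text
time_s: 53.38
tool_pos: [0.5218, 0.0457, 0.2376]
tcp_rot: [[0.052, 0.999, 0.001], [0.999, -0.052, 0.005], [0.005, 0.001, -1.0]]
contact_force: [1.6, 1.1, 0.5]
opening: 0.0002
```

Request:
drive_tool(series=[0, 0.3, 0, 0, 0, 0, 0, 0.6, 0, 0, 0, 0, 0, 0.9, 0, 0, 0, 0, 0, 1, 0, 0, 0, 0, 0, 1, 0, 0, 0, 0, 0, 1, 0, 0, 0, 0])

```text
time_s: 53.88
tool_pos: [0.5223, 0.1392, 0.2362]
tcp_rot: [[0.058, 0.998, -0.001], [0.998, -0.058, -0.001], [-0.001, -0.001, -1.0]]
contact_force: [-0.4, -0.4, -0.5]
opening: 0.0005
```

Run:
```python
from fit import *
st,w=shot("wrist","w41");print(st["tool_pos"],st["contact_force"],st["tcp_rot"].round(2))
shot("scene","s41",(200,140,440,300),3.2);shot("top","t41",(180,110,340,220),5)
```

```text
[0.52234002 0.13916339 0.2362191 ] [-0.38194981 -0.40308341 -0.45499345] [[ 0.06  1.   -0.  ]
 [ 1.   -0.06 -0.  ]
 [-0.   -0.   -1.  ]]
```

View pics/w41.png

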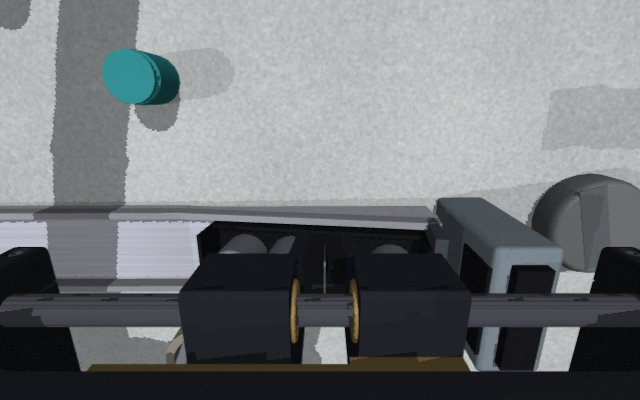

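View pics/s41.png

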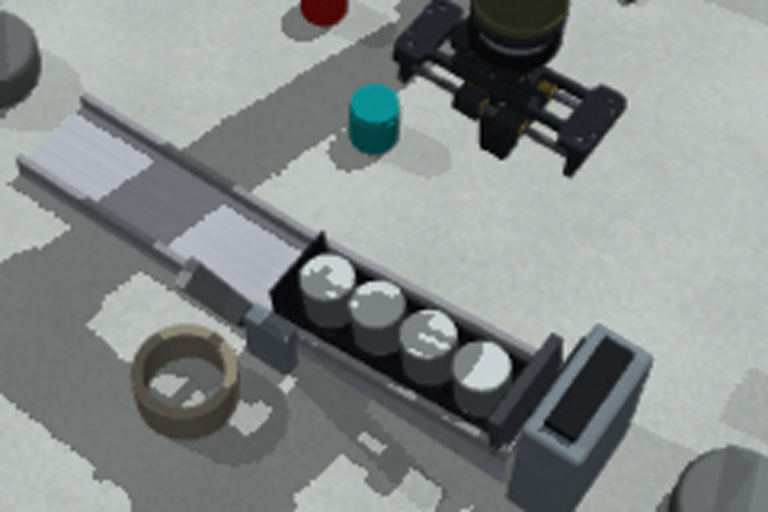

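View pics/t41.png

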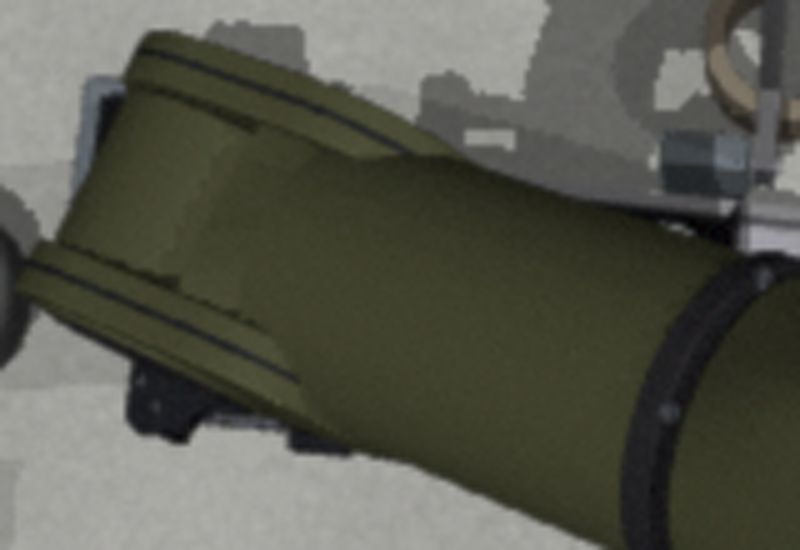

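Request:
drive_tool(series=[0.3, 0.1, 0.2, 0, 0, 0, 0.6, 0.3, 0.4, 0, 0, 0, 0.9, 0.5, 0.5, 0, 0, 0, 1, 0.5, 0.5, 0, 0, 0])

```text
time_s: 54.37
tool_pos: [0.6261, 0.1925, 0.2892]
tcp_rot: [[0.061, 0.998, 0.005], [0.998, -0.061, 0.006], [0.006, 0.004, -1.0]]
contact_force: [-1.4, 0.2, 0.2]
opening: 0.0005
```

Request:
drive_tool(series=[0.3, 0, 0, 0, 0, 0, 0.6, 0.2, 0, 0, 0, 0, 0.9, 0.3, 0, 0, 0, 0, 0.9, 0.3, 0, 0, 0, 0, 0.9, 0.3, 0, 0, 0, 0, 0.9, 0.3, 0, 0, 0, 0])

```text
time_s: 54.87
tool_pos: [0.712, 0.2184, 0.2863]
tcp_rot: [[0.06, 0.998, -0.001], [0.998, -0.06, -0.001], [-0.001, -0.001, -1.0]]
contact_force: [0.5, -0.0, -0.5]
opening: 0.0004
```

Run:
```python
from fit import *
st,w=shot("wrist","w42");print(st["tool_pos"],st["contact_force"])
```

```text
[0.71200462 0.21840136 0.28629095] [ 0.45769843 -0.01725367 -0.53137535]
```

View pics/w42.png

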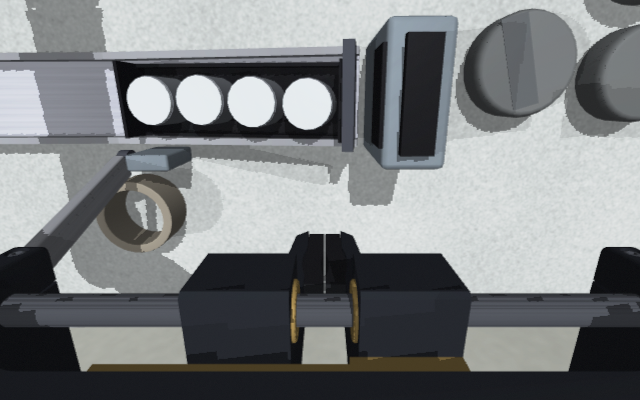

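Run:
```python
import cv2
im=cv2.imread("pics/w42.png")[25:165,100:370];im=cv2.convertScaleAbs(im,alpha=2.2,beta=20)
cv2.imwrite("pics/w42z.png",cv2.resize(im,None,fx=2.9,fy=2.9,interpolation=cv2.INTER_CUBIC))
```

```text
(no output)
```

View pics/w42z.png

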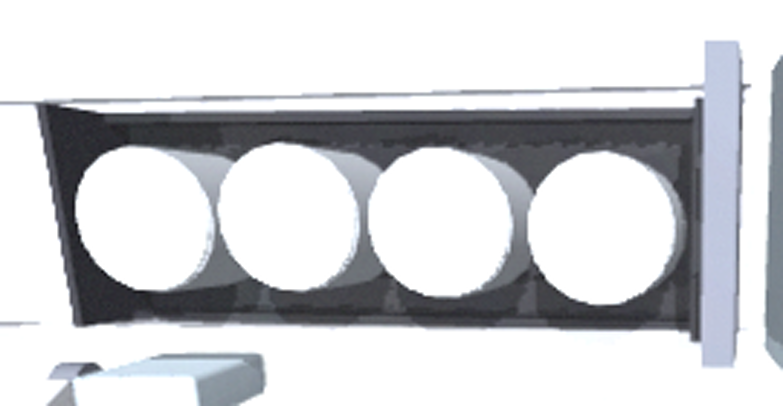

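Run:
```python
from h import *
print(arm.finish_job(), arm.get_state()["time_s"])
```

```text
the job is handed in; nothing more can be done
the job is handed in; nothing more can be done
```

The job is done and handed in, after about 55 s of robot time. The barrier is open, all four tubs are in the tray with their lids pressed, and the tray is up against the top stop.

**What I did**
- **Barrier:** I swung it past upright. After I let go it stayed leaning back, and it was still open in the last views.
- **Tubs:** all four tubs were present. I stood each one in the tray and pressed its lid. Every lid stopped hard at the same tool height (about 59.5 mm) at 21–26 N, well above the lids' roughly 5 N of friction, so I take them as fully home.
- **Tray:** I pushed it up the track with closed fingers. It stopped moving at the top while the push rose to 23 N. That is my evidence, with the last wrist picture, that it reached the stop.

**Last checks**
- The last wrist picture shows the tray's front plate flush with the stop plate, with all four tubs upright. The arm was clear of everything.
- I never touched the parcels, the tape roll or the red and turquoise look-alikes.

**What failed or disagreed**
- My first pinch on the barrier closed just above the bar. The fingertips sit about 6 mm above the reported tool point, not 25 mm ahead of it as the station text says. I gripped lower, and the remaining moves used the measured value.
- The wrist, top and scene cameras disagreed by a few millimetres on the tub positions. I corrected each from a wrist view before gripping.
- I did not measure lid height in the pictures; the evidence that the lids are home is the force and the stopping height.

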